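Lean the plaster bats to dry and set out their finishing tools

ROBOT

A 6-joint arm with a two-finger parallel gripper is mounted at the origin on a cart in front of the work surface, level with it; the furniture and walls round the work are solid. World frame = base frame: x ahead of the robot, y to its left, z up, the work surface at z = 0. Lengths are in m, angles in rad, forces in N, time in s.
With the tool pointing down it reaches from about 0.325 to 0.9 m from the base axis. Payload 3.5 kg.
Tool frame: the origin (TCP) lies midway between the tips of the shut fingers; the grasp point (between the pads) lies 19 mm behind it; z points along the fingers, x is the direction in which the jaws open and shut, and the axes are right-handed (so a half turn about z gives the same grasp; the last joint's range is limited). The gripper opens to 85 mm and grips with 20 to 120 N. Pads are 22 mm wide; open, the fingers measure 114 mm over their backs; the gripper's body (76 mm by 85 mm) begins 54 mm behind the grasp point. The pads swing forward as they close: fully open they stand 13 mm farther back than shut.
Start: joints at [1.15, 0.276, -0.026, 1.268, 0, 1.467], TCP at [0.195, 0.594, 0.231] pointing down, gripper open.
Joint ranges: [-3.12, 3.12], [-0.85, 1.88], [-1.08, 1.24], [-1.95, 2.15], [-1.57, 1.53], [-3.14, 3.14]. Speed limits (rad/s): [2.57, 2.57, 3.14, 3.14, 3.14, 3.14].

INTERFACE

Orientations are given as a unit quaternion [w, x, y, z].
In Python, from bench import status, read_camera, get_calibration, close_job gives the robot as it stands. The module is installed in compiled form; this text tells all that it offers.
- The arm moves only by the tool step_arm, never from a script. Its arguments are lists of equal length, an entry for each row: "linear": the shift along the world's x, y, z in m, a list of three; "rotation": the turn, a rotation vector about the world's x, y, z in rad, a list of three; "claw": the finger opening in m, from 0 to 0.0854. A call has 1 to 12 rows; each row shifts and turns the pose as measured when the row begins; what a row does not reach is not made up. A row lasts 1/8 s, in which the tool goes at most 62.5 mm and 10.7 degrees, less where a joint would pass 70% of its speed; a pose out of reach is approached as far as the arm can. A call with a gripper value outside its range is refused whole. The fingers move at their own pace and stop on an object; the grip force is fixed at half the most. Time passes only in rows, so rows that do not move let the fingers close. It gives the time, the measured TCP pose, the force and the opening at its end, in the units of the state.
- status.sense(): the state, without advancing time (a new reading comes with each control period).
- read_camera(name): name is "scene" or "top"; returns the picture (480x640x3 uint8, blue, green, red); there is no depth.
- get_calibration(name): a dict with "mtx" (3x3 intrinsics, pixels), "R" (3x3) and "t" (3): a world point X has camera coordinates R X + t. Camera axes: x right, y down, z forward; pixel columns grow to the right and rows downward; lengths in m; the calibration is good to about 2 mm. A picture is of the moment at which its call begins. get_calibration takes no time and is no camera call.
- close_job(): hands the job in, once; it reports no verdict.
The state is a dict: "time_s": time; "joint_positions": joint angles; "qvel": joint speeds; "joint_torque": joint torques, N m; "eef_pos": TCP position; "tool_rot": TCP orientation; "ft_force": force on the tool from outside, world axes, zero at the start; "wrist_torque": the same for the moment, N m; "finger_gap": opening from 0.0 (shut) to 1.0 (fully open).
Only numpy, scipy, OpenCV 4.12 (cv2) and the standard library are available. Lean on these libraries where they do the work, as an engineer would, in place of code of your own. Each camera call takes 0.05 s, during which the arm holds its last target.

TASK

Get the bat-finishing corner ready: take the three washed plaster bats out of the slotted drainer and lean them on the drying rack, one to a bay, each with its foot just behind the front lip and its back resting against the round rail so that it leans back about 20 degrees from upright. Also lay the finishing tools that are out on the bench flat in the tray, each in its own channel in the order of use from the end nearest the robot: scraper, loop tool, needle tool, brush (leave a missing tool's channel empty). Leave the tin and the plaster plug where they are and do not knock a bat over.

Things in the scene. Friction and masses are not known exactly. Their poses are not given: they have to be found in the camera images.
- bat0_mid (a point): Centre of a white plaster bat, a plain slab 75 mm wide (its y), 14 mm thick (its x), 140 mm tall (its z, pointing up), about 0.2 kg, both faces alike. At the start it stands upright in a slot of the drainer, 114 mm of it above the drainer's bars; it can be gripped across its 14 mm at the top edge and drawn straight up.
- bat1_mid (a point): Centre of a white plaster bat, a plain slab 75 mm wide (its y), 14 mm thick (its x), 140 mm tall (its z, pointing up), about 0.2 kg, both faces alike. At the start it stands upright in a slot of the drainer, 114 mm of it above the drainer's bars; it can be gripped across its 14 mm at the top edge and drawn straight up.
- bat2_mid (a point): Centre of a white plaster bat, a plain slab 75 mm wide (its y), 14 mm thick (its x), 140 mm tall (its z, pointing up), about 0.2 kg, both faces alike. At the start it stands upright in a slot of the drainer, 114 mm of it above the drainer's bars; it can be gripped across its 14 mm at the top edge and drawn straight up.
- drainer: Fixed slotted drainer of pale wood, 100 x 226 x 38 mm; origin at the centre of its underside, z up. Three slots run along its x, at y = -80, 0 and +80 mm, each 18 mm wide with the floor 12 mm above the bench.
- rack: Fixed wooden drying rack, 130 mm deep (x), 316 mm long (y); origin at the centre of its underside, z up, +x from the lip to the rail, away from the robot. Plank top at z = 18 mm; a front lip 14 mm high runs along y, inner face at x = -48 mm. Two pins (8 mm thick, 20 mm high, at x = -30, y = +-49 mm) part the three bays. A post stands at each end (y = +-153 mm, 10 mm wide, top at z = 109 mm).
- rail (a point): Middle of the axis of the rack's round rail: 12 mm diameter, along the rack's y, at x = +4.2, z = 103 mm of the rack. A bat whose front foot edge touches the lip and whose back rests on the rail leans 21 degrees from upright, its rear foot edge (the lowest) 13 mm behind the lip's inner face; each mm farther back takes away about 0.6 degree.
- tray: Fixed shallow wooden tool tray, 272 (x) x 258 mm (y), rim 15 mm high, floor 5 mm above the bench; origin at the centre of its underside, z up, +x away from the robot. Four channels run along y, one behind another in x, parted by pairs of dowels (8 mm thick, tops at z = 22 mm, at y = +-65, x = -43, +15, +73 mm); the first is 80 mm wide between rim and dowels, the others 50 mm or a little more.
- bay0 (a point): Middle of the first of the rack's three bays (y = +98 mm in the rack): point on the plank's top at the inner face of the lip; axes as the rack's.
- bay1 (a point): Middle of the second of the rack's three bays (y = +0 mm in the rack): point on the plank's top at the inner face of the lip; axes as the rack's.
- bay2 (a point): Middle of the third of the rack's three bays (y = -98 mm in the rack): point on the plank's top at the inner face of the lip; axes as the rack's.
- channel_scraper (a point): Centre of the floor of the tray's first (nearest the robot) channel, for the scraper; axes as the tray's.
- channel_loop (a point): Centre of the floor of the tray's second channel, for the loop tool; axes as the tray's.
- channel_needle (a point): Centre of the floor of the tray's third channel, for the needle tool; axes as the tray's.
- channel_brush (a point): Centre of the floor of the tray's fourth (farthest) channel, for the brush; axes as the tray's.
- scraper_mid (a point): Centre (half-way up) of the broad scraper, 195 mm long (along its y), 27 mm high, 0.11 kg: a dark wooden handle 28 mm wide from y = -12 to +97 mm, a flat steel blade up to 68 mm wide from y = -97 to -7 mm. Grip the handle, about y = +30 mm. Its z points up. Either end may point either way in the tray. May be absent.
- loop_mid (a point): Centre (half-way up) of the loop tool: wooden handle with a wire loop, 182 mm long (along its y), 24 mm wide, 17 mm high, 0.035 kg; it behaves as a plain bar of that size. Its z points up. Either end may point either way in the tray. May be absent.
- needle_mid (a point): Centre (half-way up) of the needle tool: red handle and thin needle, 155 mm long (along its y), 14 mm wide and high, 0.02 kg; it behaves as a plain bar of that size. Its z points up. Either end may point either way in the tray. May be absent.
- brush_mid (a point): Centre (half-way up) of the round brush: wooden handle, dark bristles, 235 mm long (along its y), 20 mm wide, 16 mm high, 0.03 kg; it behaves as a plain bar of that size. Its z points up. Either end may point either way in the tray. May be absent.
- tin: Round white tin, 70 mm across, 28 mm high, a bystander; origin at the centre of its underside.
- plug: Small white plaster plug, 43 mm across, 38 mm high, a bystander; origin at the centre of its underside.

How it is judged:
By the outcome, as a careful person would: the job done as asked, in the order asked, and still so for the second after the job is handed in, with the robot touching nothing.
Of scraper, loop, needle, brush only 3 to 4 are there at a start; the rules pass over those that are not, and their reading is None.
At some moment in a run one of scraper, loop, needle, brush may be knocked a few centimetres aside while the robot is not near it.
It also fails if it takes over 192 s, if anything falls off the work surface, if the arm or the gripper's body presses on something with over 40 N, if the wrist force passes 120 N, or if a joint passes its speed limit or range.

## Working session

There is one attempt and no reset: what is moved stays moved. The work goes in short steps, Python scripts to look and compute and a tool call to move; the robot and the scene stay as the last step left them, time stands still between calls to the robot, and variables do not carry over. Pictures are saved under pics/ and viewed, and the job is handed in when it is done.

Besides the shell and the picture viewer there is one more tool, called after ">>>" as name(argument=value, ...) on one line, values as JSON. step_arm: Moves the arm, as the interface text tells. Its arguments: {"type":"object","properties":{"linear":{"type":"array","items":{"type":"array","items":{"type":"number"}}},"rotation":{"type":"array","items":{"type":"array","items":{"type":"number"}}},"claw":{"type":"array","items":{"type":"number"}}},"required":["linear","rotation","claw"]}

```bash
mkdir -p pics; python3 - <<'E'
from bench import *
import cv2
for n in("scene","top"):
    cv2.imwrite(f"pics/{n}0.png",read_camera(n)); c=get_calibration(n); print(n,c)
s=status.sense(); print(s)
E
```

```text
scene {'mtx': array([[547.79687115,   0.        , 323.13514747],
       [  0.        , 547.79687115, 233.02894119],
       [  0.        ,   0.        ,   1.        ]]), 'R': array([[ 0.66246539, -0.74906966, -0.00585288],
       [-0.51081672, -0.44601577, -0.73493959],
       [ 0.54791047,  0.48986179, -0.67810732]]), 't': array([-0.34721814,  0.32609101,  1.07391524])}
top {'mtx': array([[551.98095496,   0.        , 317.54839263],
       [  0.        , 551.98095496, 236.69328011],
       [  0.        ,   0.        ,   1.        ]]), 'R': array([[ 0.02226592, -0.99974725,  0.00310863],
       [-0.97363468, -0.02239022, -0.22701143],
       [ 0.22702366,  0.00202794, -0.97388713]]), 't': array([-4.86854910e-04,  5.26531305e-01,  1.16690431e+00])}
{'time_s': 0.1, 'joint_positions': array([ 1.14958452e+00,  2.77105522e-01, -2.77157102e-02,  1.26800097e+00,
       -1.42178871e-05,  1.46737195e+00]), 'qvel': array([-0.00188295, -0.00208491,  0.00450751, -0.00012189,  0.00071492,
        0.00153511]), 'joint_torque': array([ 3.62898973e-04, -4.46708322e+01,  2.96127588e+01,  8.47047108e-03,
       -1.04123080e-04,  8.41034506e-06]), 'eef_pos': array([0.19503484, 0.5930626 , 0.23025455]), 'tool_rot': array([ 5.12171611e-04,  8.10081534e-01,  5.86316367e-01, -8.73940203e-04]), 'ft_force': array([0.20074759, 0.08410694, 0.32982221]), 'wrist_torque': array([0.00895908, 0.08422948, 0.02187489]), 'finger_gap': 0.9974309884704465}
```

View pics/scene0.png

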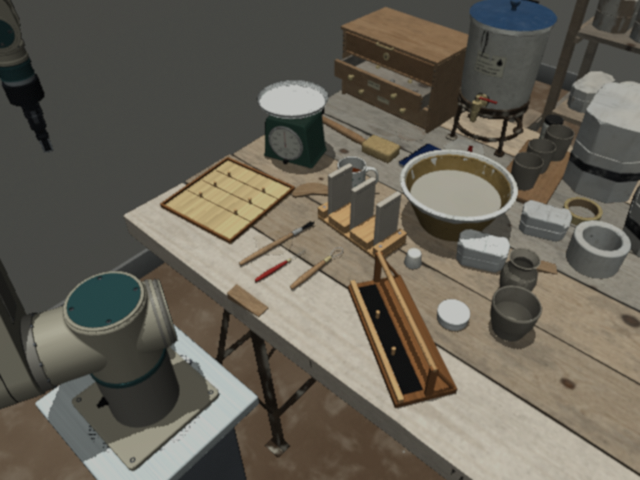

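View pics/top0.png

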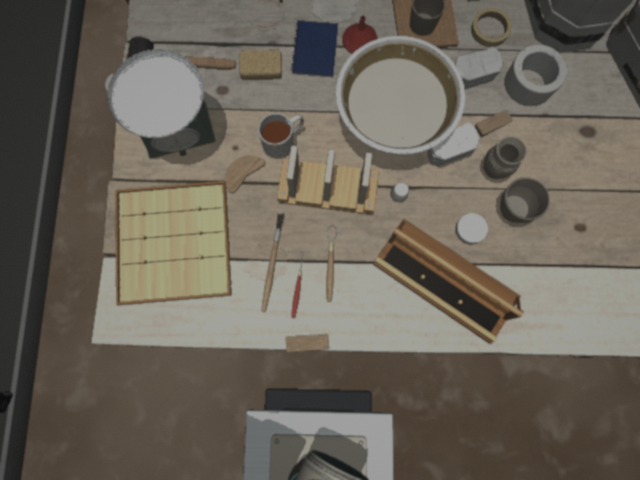

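```bash
python3 - <<'E'
import cv2
t=cv2.imread("pics/top0.png"); s=cv2.imread("pics/scene0.png")
r=lambda i,x,y,w,h,k,n: cv2.imwrite("pics/"+n,cv2.resize(i[y:y+h,x:x+w],None,fx=k,fy=k,interpolation=cv2.INTER_CUBIC))
r(t,220,200,200,160,4,"a1.png")
r(t,260,130,200,150,4,"a2.png")
r(t,360,200,180,150,4,"a3.png")
r(t,100,170,150,150,4,"a4.png")
r(s,150,130,260,190,3,"b1.png")
E
```

```text
(no output)
```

View pics/a1.png

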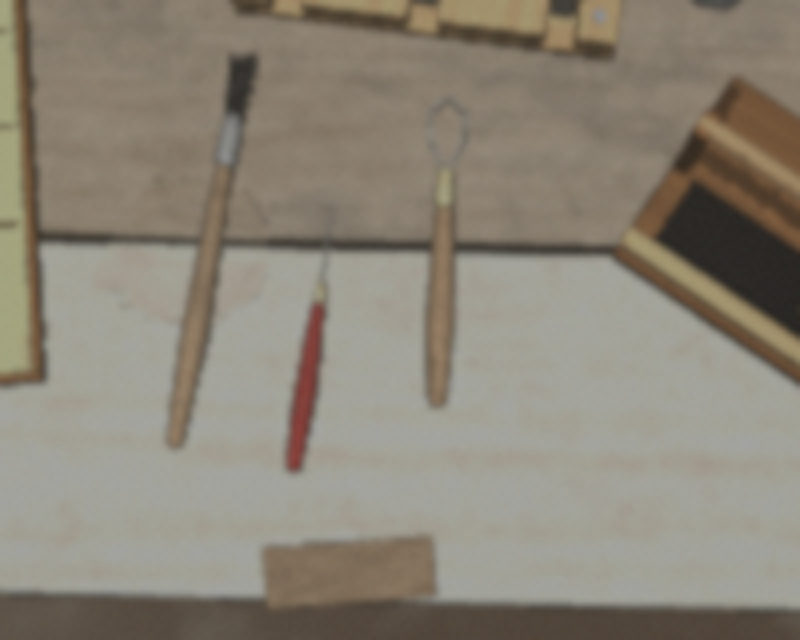

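View pics/a2.png

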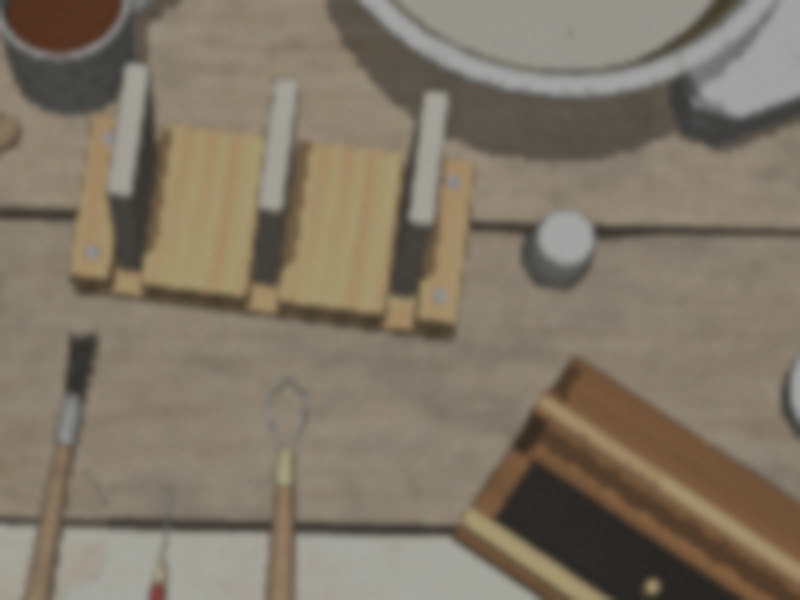

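View pics/a3.png

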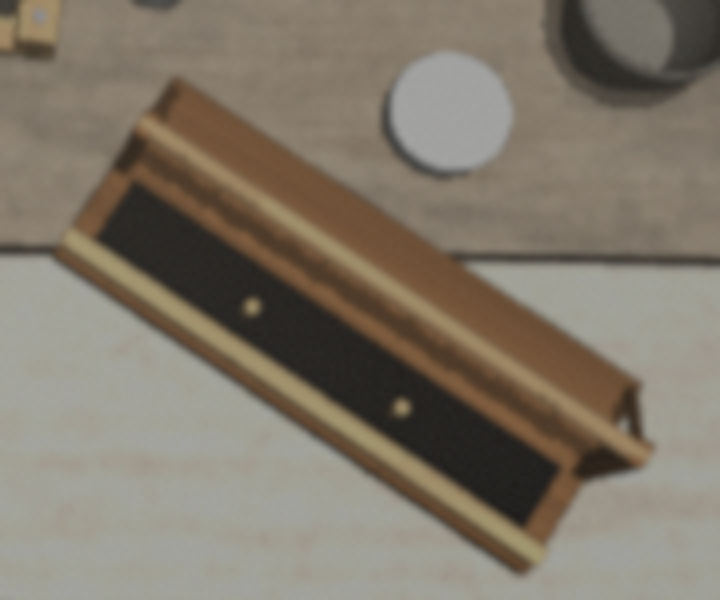

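View pics/a4.png

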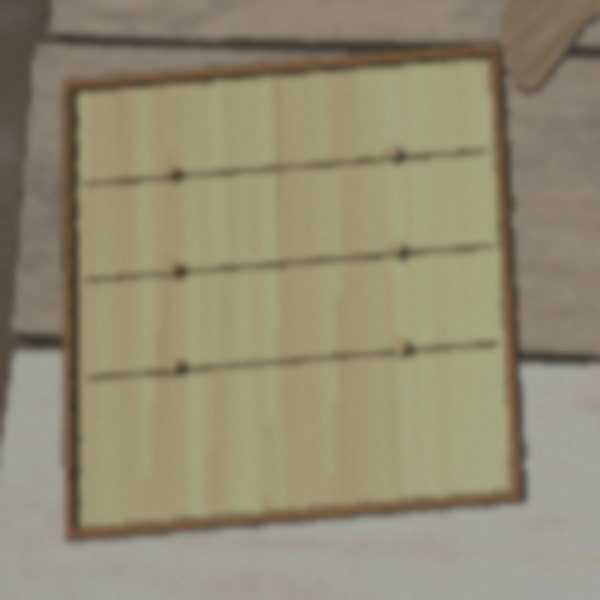

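View pics/b1.png

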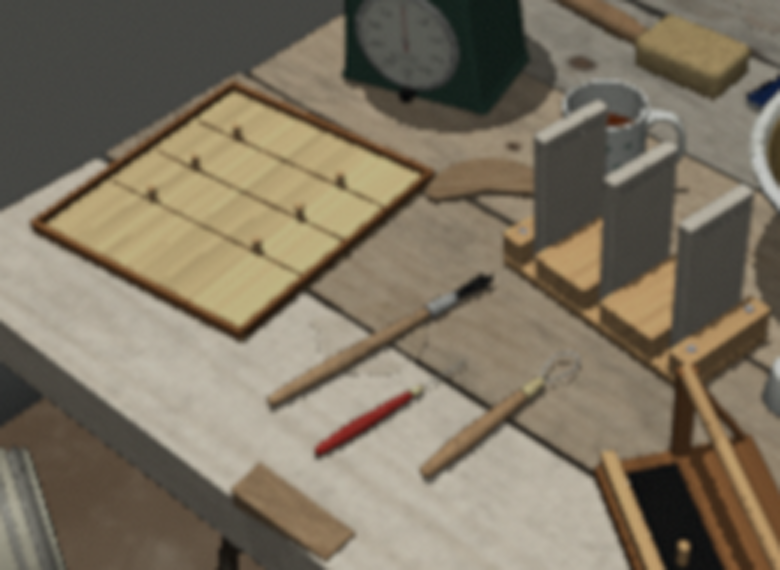

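```bash
cat > h.py <<'E'
import numpy as np, cv2
from scipy.optimize import least_squares
from scipy.spatial.transform import Rotation as Ro
from bench import get_calibration
C={n:get_calibration(n) for n in("scene","top")}
def proj(n,X):
    c=C[n]; p=(c["R"]@np.atleast_2d(X).T).T+c["t"]; q=(c["mtx"]@p.T).T; return q[:,:2]/q[:,2:]
def ray(n,uv,z):
    c=C[n]; d=c["R"].T@np.linalg.inv(c["mtx"])@np.array([*uv,1.]); o=-c["R"].T@c["t"]
    return o+d*(z-o[2])/d[2]
def place(p,M):
    M=np.atleast_2d(np.array(M,float)); c,s=np.cos(p[2]),np.sin(p[2])
    return np.c_[p[0]+c*M[:,0]-s*M[:,1],p[1]+s*M[:,0]+c*M[:,1],M[:,2]]
def fit(obs,x0):
    # obs: list of (cam,uv,modelpoint)
    f=lambda p: np.concatenate([proj(n,place(p,m))[0]-uv for n,uv,m in obs])
    r=least_squares(f,x0,loss="soft_l1"); return r.x,r.fun.reshape(-1,2).round(1)
E
cat > fit1.py <<'E'
from h import *
A=lambda o,uv:("top",np.array([o[0]+uv[0]/4,o[1]+uv[1]/4]))
o4=(100,170);o3=(360,200);o2=(260,130)
mm=lambda *a:np.array(a)/1000
tray=[(*A(o4,u),mm(*m)) for u,m in [((68,80),(136,129,15)),((500,45),(136,-129,15)),((524,495),(-136,-129,15)),((70,540),(-136,129,15)),
 ((178,173),(73,65,22)),((398,153),(73,-65,22)),((180,269),(15,65,22)),((403,249),(15,-65,22)),((181,366),(-43,65,22)),((406,346),(-43,-65,22))]]
rack=[(*A(o3,u),mm(*m)) for u,m in [((252,303),(-30,49,38)),((401,404),(-30,-49,38)),((145,122),(4.2,158,109)),((650,450),(4.2,-158,109)),((75,228),(-48,158,32)),((545,545),(-48,-158,32))]]
dr=[(*A(o2,u),mm(*m)) for u,m in [((98,115),(50,113,38)),((472,160),(50,-113,38)),((455,325),(-50,-113,38)),((76,280),(-50,113,38))]]
for n,o,x in(("tray",tray,(.5,.3,0)),("rack",rack,(.4,-.2,-.6)),("drainer",dr,(.6,0,-.1))):
    p,r=fit(o,x); print(n,p.round(4),np.degrees(p[2]).round(2)); print(r.tolist())
# bats: top faces
for q in ([(122,65),(148,65),(132,195),(110,193)],[(275,80),(298,82),(285,211),(258,207)],[(424,92),(448,93),(434,224),(408,220)]):
    P=np.array([ray("top",A(o2,u)[1],.152) for u in q]); c=P.mean(0); d=(P[0]+P[1]-P[2]-P[3])/2
    print("bat",c.round(4),np.degrees(np.arctan2(d[1],d[0])).round(1),np.linalg.norm(d).round(4))
o1=(220,200)
for n,a,b,h in(("brush",(242,58),(176,445),.008),("needle",(331,207),(294,470),.007),("loop",(448,98),(437,405),.0085)):
    P=[ray("top",A(o1,u)[1],h) for u in(a,b)]; d=P[0]-P[1]
    print(n,(sum(P)/2).round(4),np.degrees(np.arctan2(d[1],d[0])).round(1),np.linalg.norm(d).round(3))
E
python3 fit1.py
```

```text
tray [0.5181 0.343  0.1112] 6.37
[[-0.3, -0.0], [1.4, -0.4], [1.6, 1.5], [0.0, 0.4], [-0.9, -0.6], [0.3, -0.4], [-1.0, -0.4], [0.0, -0.2], [-0.8, 0.2], [0.3, 0.2]]
rack [ 0.445  -0.2829 -0.579 ] -33.17
[[-0.1, 0.4], [0.4, 0.1], [-1.8, -1.1], [0.6, 0.9], [-1.5, -0.9], [2.1, 0.1]]
drainer [ 0.6557 -0.0116 -0.0999] -5.72
[[-1.2, 0.2], [1.3, 0.2], [1.4, -0.1], [-1.6, -0.4]]
bat [0.6658 0.069  0.152 ] -4.0 0.0728
bat [ 0.659  -0.0112  0.152 ] -5.3 0.0722
bat [ 0.654  -0.0903  0.152 ] -6.1 0.073
brush [0.4769 0.1138 0.008 ] -7.2 0.228
needle [0.4269 0.0531 0.007 ] -6.2 0.152
loop [ 0.479  -0.0199  0.0085] -1.1 0.179
```

```bash
cat > ov.py <<'E'
from h import *
def draw(img,n,P,tray,rack,dr,bats,k,off):
    I=cv2.resize(img,None,fx=k,fy=k,interpolation=cv2.INTER_CUBIC)
    def poly(p,m,col,cl=True):
        q=((proj(n,place(p,np.array(m)/1000))+.5-np.array(off))*k).round().astype(int); cv2.polylines(I,[q.reshape(-1,1,2)],cl,col,1)
    def box(p,sx,sy,z,col,x0=0): poly(p,[(x0+sx,sy,z),(x0+sx,-sy,z),(x0-sx,-sy,z),(x0-sx,sy,z)],col)
    box(tray,136,129,15,(0,0,255))
    for x in(-43,15,73):
        for y in(-65,65): box(place_off(tray,x,y),4,4,22,(0,0,255))
    box(rack,65,158,0,(255,0,0)); box(rack,0,158,32,(255,255,0),-48); box(rack,0,158,103,(0,255,255),4.2)
    for y in(-49,49): box(place_off(rack,-30,y),4,4,38,(0,255,0))
    box(dr,50,113,38,(0,0,255))
    for b in bats: box(b,7,37.5,152,(0,255,0))
    return I
def place_off(p,x,y):
    q=place(p,(x/1000,y/1000,0))[0]; return np.array([q[0],q[1],p[2]])
E
python3 - <<'E'
from ov import *
tray=[.5181,.343,.1112];rack=[.445,-.2829,-.579];dr=[.6557,-.0116,-.0999]
b=[[.6658,.069,-.0999+1.5708],[.659,-.0112,-.0999+1.5708],[.654,-.0903,-.0999+1.5708]]
for n,x,y,w,h,k in(("scene",150,120,340,290,2.3),("top",100,130,440,220,1.8)):
    im=cv2.imread(f"pics/{n}0.png")[y:y+h,x:x+w]
    cv2.imwrite(f"pics/ov_{n}.png",draw(im,n,None,tray,rack,dr,b,k,(x,y)))
E
```

```text
(no output)
```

View pics/ov_scene.png

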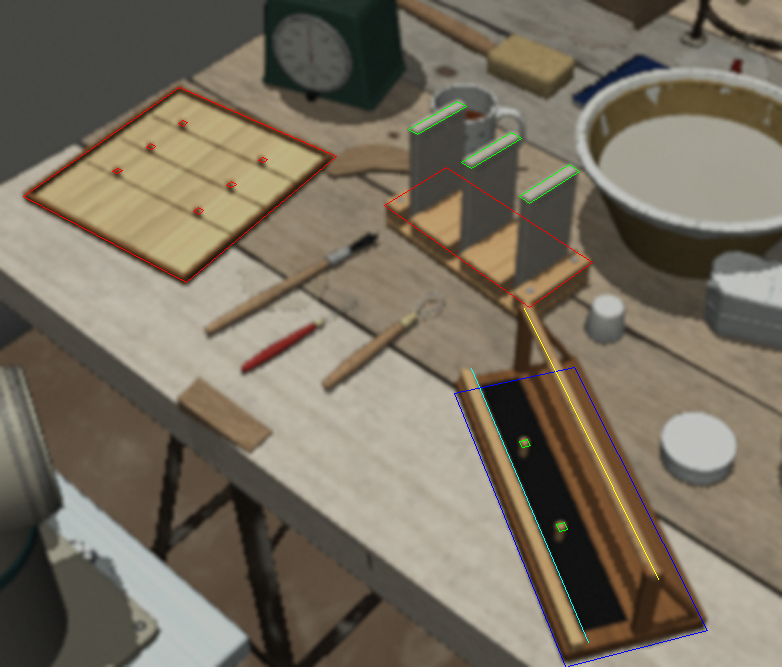

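View pics/ov_top.png

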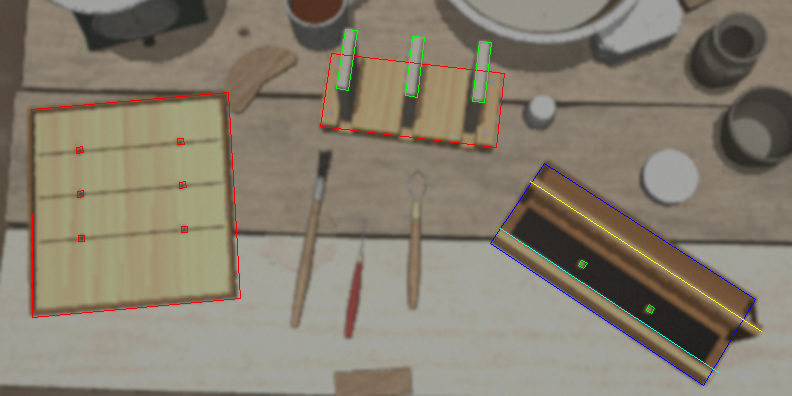

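```bash
python3 - <<'E'
from ov import *
tray=[.5181,.343,.1112];rack=[.445,-.2829,-.579];dr=[.6557,-.0116,-.0999]
for n,x,y,w,h,k in(("scene",340,240,130,170,3.5),("top",370,210,160,140,5)):
    im=cv2.imread(f"pics/{n}0.png")[y:y+h,x:x+w]
    cv2.imwrite(f"pics/ovr_{n}.png",draw(im,n,None,tray,rack,dr,[],k,(x,y)))
E
```

```text
(no output)
```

View pics/ovr_scene.png

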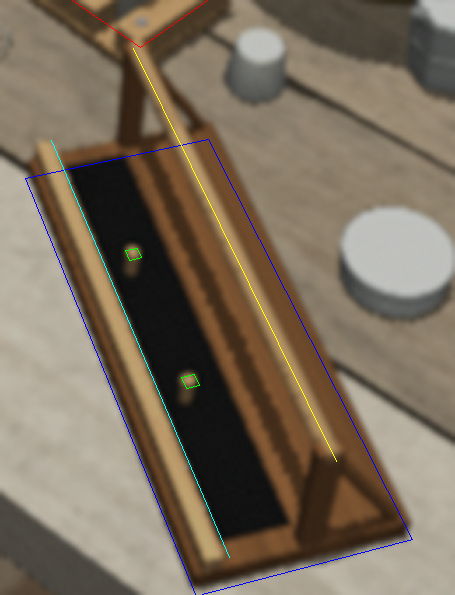

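View pics/ovr_top.png

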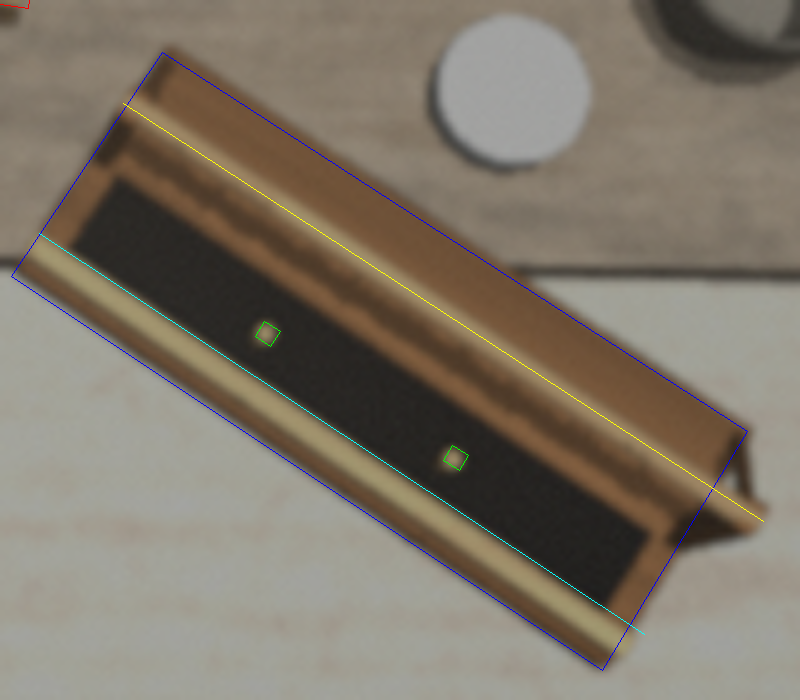

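```bash
cat > go.py <<'E'
from h import *
from bench import status
RACK=[.445,-.2829,-.579]
def cur():
    s=status.sense(); q=s["tool_rot"]; return np.array(s["eef_pos"]),Ro.from_quat([q[1],q[2],q[3],q[0]]),s
def down(yaw):
    y=np.radians(yaw); x=np.array([np.cos(y),np.sin(y),0]); z=np.array([0,0,-1.]); return Ro.from_matrix(np.c_[x,np.cross(z,x),z])
def rackpose(by,th=20.3,gap=1.2,up=0,back=0,grip=107,zo=0):
    # bat in rack; up: mm along bat axis, back: mm along -b (away from rail)
    t=np.radians(th); u=np.array([np.sin(t),0,np.cos(t)]); b=np.array([np.cos(t),0,-np.sin(t)])
    Pr=np.array([-48+gap+14*np.cos(t),by,18+zo]); P=Pr-7*b+(grip+up)*u-back*b
    c,s=np.cos(RACK[2]),np.sin(RACK[2]); W=np.array([[c,-s,0],[s,c,0],[0,0,1]])
    x=-W@b; z=-W@u
    return W@(P/1000)+[RACK[0],RACK[1],0],Ro.from_matrix(np.c_[x,np.cross(z,x),z])
def delta(p,R):
    c,Rc,s=cur(); dp=np.array(p)-c; dr=(R*Rc.inv()).as_rotvec()
    n=int(np.ceil(max(np.linalg.norm(dp)/.05,np.linalg.norm(dr)/.15,1)))
    print("dp",dp.round(4),"dr",dr.round(3),"n",n,"| per row",(dp/n).round(4),(dr/n).round(3))
def show():
    c,Rc,s=cur(); print("t",round(s["time_s"],2),c.round(4),"F",np.round(s["ft_force"],1),"gap",round(s["finger_gap"]*85.4,1),"q",np.round(s["joint_positions"],2))
E
python3 - <<'E'
from go import *
show(); delta([.666,.069,.23],down(85.5)); print(rackpose(98),rackpose(98,up=90,back=3))
E
```

```text
t 0.1 [0.195  0.5931 0.2303] F [0.2 0.1 0.3] gap 85.2 q [ 1.15  0.28 -0.03  1.27 -0.    1.47]
dp [ 4.710e-01 -5.241e-01 -3.000e-04] dr [ 0.002 -0.001  0.239] n 15 | per row [ 0.0314 -0.0349 -0.    ] [ 0.    -0.     0.016]
(array([ 0.49601901, -0.19916979,  0.12078267]), Rotation.from_matrix(array([[-0.78502266,  0.5471872 , -0.2903887 ],
                            [ 0.51320082,  0.83701026,  0.18983875],
                            [ 0.34693565,  0.        , -0.93788893]]))) (array([ 0.51979893, -0.21471567,  0.20623348]), Rotation.from_matrix(array([[-0.78502266,  0.5471872 , -0.2903887 ],
                            [ 0.51320082,  0.83701026,  0.18983875],
                            [ 0.34693565,  0.        , -0.93788893]])))
```

>>> step_arm(linear=[[0.02,-0.025,0],[0.035,-0.04,0],[0.035,-0.04,0],[0.035,-0.04,0],[0.035,-0.04,0],[0.035,-0.04,0],[0.035,-0.04,0],[0.035,-0.04,0],[0.035,-0.04,0],[0.035,-0.04,0],[0.035,-0.04,0],[0.035,-0.04,0]], rotation=[[0,0,0.02],[0,0,0.02],[0,0,0.02],[0,0,0.02],[0,0,0.02],[0,0,0.02],[0,0,0.02],[0,0,0.02],[0,0,0.02],[0,0,0.02],[0,0,0.02],[0,0,0.02]], claw=[0.05,0.05,0.05,0.05,0.05,0.05,0.05,0.05,0.05,0.05,0.05,0.05])

```text
time_s: 1.6
eef_pos: [0.605, 0.113, 0.2239]
tool_rot: [0.0, 0.729, 0.685, -0.004]
ft_force: [0.2, 0.7, 0.4]
finger_gap: 0.582
```

```bash
python3 - <<'E'
from go import *
show(); delta([.666,.069,.23],down(85.5))
E
```

```text
t 1.6 [0.605  0.113  0.2239] F [0.2 0.7 0.4] gap 49.7 q [ 0.08  0.27 -0.05  1.26 -0.01  0.14]
dp [ 0.061  -0.044   0.0061] dr [ 0.006 -0.006 -0.017] n 2 | per row [ 0.0305 -0.022   0.003 ] [ 0.003 -0.003 -0.008]
```

>>> step_arm(linear=[[0.03,-0.022,0.003],[0.03,-0.022,0.003],[0.001,0,0],[0,0,0]], rotation=[[0.003,-0.003,-0.008],[0.003,-0.003,-0.008],[0,0,0],[0,0,0]], claw=[0.05,0.05,0.05,0.05])

```text
time_s: 2.1
eef_pos: [0.6682, 0.0635, 0.2266]
tool_rot: [-0.002, 0.736, 0.677, -0.002]
ft_force: [-0.5, -0.3, -0.6]
finger_gap: 0.586
```

```bash
python3 - <<'E'
from go import *
from bench import read_camera
show(); delta([.666,.069,.119],down(85.5))
for n,x,y,w,h,k in(("scene",290,100,130,120,5),("top",240,100,160,130,5)):
    cv2.imwrite(f"pics/g1_{n}.png",cv2.resize(read_camera(n)[y:y+h,x:x+w],None,fx=k,fy=k))
E
```

```text
t 2.1 [0.6682 0.0635 0.2266] F [-0.5 -0.3 -0.6] gap 50.1 q [-0.    0.36  0.08  1.29  0.    0.08]
dp [-0.0022  0.0055 -0.1076] dr [-0.    -0.005  0.006] n 3 | per row [-0.0007  0.0018 -0.0359] [-0.    -0.002  0.002]
```

View pics/g1_scene.png

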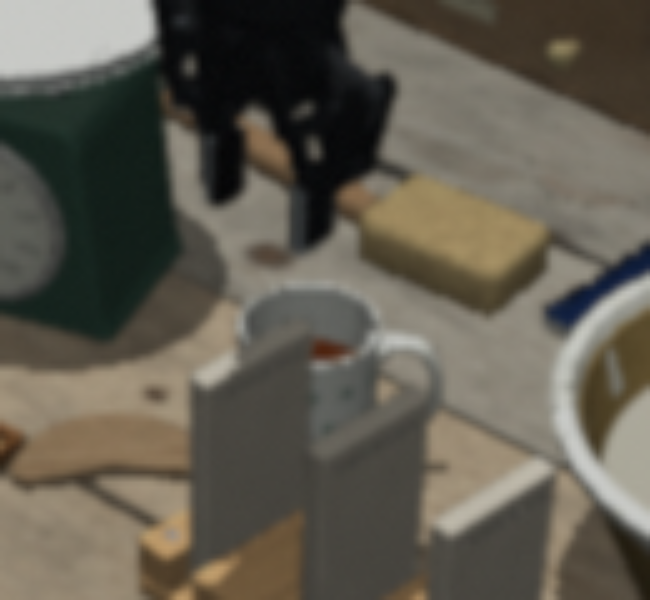

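>>> step_arm(linear=[[-0.002,0.005,0],[0,0,-0.02],[0,0,-0.025],[0,0,-0.025],[0,0,-0.025],[0,0,-0.01],[0,0,0]], rotation=[[0,-0.005,0.006],[0,0,0],[0,0,0],[0,0,0],[0,0,0],[0,0,0],[0,0,0]], claw=[0.05,0.05,0.05,0.05,0.05,0.05,0.05])

```text
time_s: 3.08
eef_pos: [0.6614, 0.0762, 0.1221]
tool_rot: [0.001, 0.731, 0.683, 0.002]
ft_force: [-0.4, 0.0, -0.2]
finger_gap: 0.587
```

```bash
python3 - <<'E'
from go import *
show(); delta([.666,.069,.119],down(85.5))
E
```

```text
t 3.08 [0.6614 0.0762 0.1221] F [-0.4  0.  -0.2] gap 50.1 q [ 0.02  0.41 -0.07  1.08  0.    0.08]
dp [ 0.0046 -0.0072 -0.0031] dr [-0.001  0.004 -0.011] n 1 | per row [ 0.0046 -0.0072 -0.0031] [-0.001  0.004 -0.011]
```

>>> step_arm(linear=[[0.0045,-0.007,-0.003],[0,0,0],[0,0,0]], rotation=[[0,0.004,-0.01],[0,0,0],[0,0,0]], claw=[0.05,0.05,0.05])

```text
time_s: 3.45
eef_pos: [0.6683, 0.069, 0.1221]
tool_rot: [0.001, 0.734, 0.679, 0.002]
ft_force: [-0.0, 0.2, -0.0]
finger_gap: 0.591
```

```bash
python3 - <<'E'
from go import *
show(); delta([.666,.069,.119],down(85.5))
E
```

```text
t 3.45 [0.6683 0.069  0.1221] F [-0.   0.2 -0. ] gap 50.4 q [ 0.01  0.42 -0.06  1.09  0.    0.08]
dp [-0.0023  0.     -0.0031] dr [-0.001  0.005 -0.001] n 1 | per row [-0.0023  0.     -0.0031] [-0.001  0.005 -0.001]
```

>>> step_arm(linear=[[0,0,0],[0,0,0],[0,0,0],[0,0,0],[0,0,0],[0,0,0]], rotation=[[0,0,0],[0,0,0],[0,0,0],[0,0,0],[0,0,0],[0,0,0]], claw=[0.04,0.03,0.02,0.01,0.005,0.005])

```text
time_s: 4.2
eef_pos: [0.669, 0.069, 0.1232]
tool_rot: [0.002, 0.734, 0.679, 0.003]
ft_force: [-0.3, 0.3, 1.0]
finger_gap: 0.15
```

```bash
python3 - <<'E'
from go import *
show(); delta([.666,.069,.119],down(85.5))
E
```

```text
t 4.2 [0.669  0.069  0.1232] F [-0.3  0.3  1. ] gap 12.9 q [ 0.01  0.42 -0.06  1.09  0.    0.08]
dp [-0.003  -0.     -0.0042] dr [-0.002  0.006 -0.001] n 1 | per row [-0.003  -0.     -0.0042] [-0.002  0.006 -0.001]
```

>>> step_arm(linear=[[0,0,0.015],[0,0,0.025],[0,0,0.03],[0,0,0.03],[0,0,0.03],[0,0,0.03],[0,0,0.02],[0,0,0],[0,0,0]], rotation=[[0,0,0],[0,0,0],[0,0,0],[0,0,0],[0,0,0],[0,0,0],[0,0,0],[0,0,0],[0,0,0]], claw=[0.005,0.005,0.005,0.005,0.005,0.005,0.005,0.005,0.005])

```text
time_s: 5.32
eef_pos: [0.6648, 0.0686, 0.3107]
tool_rot: [0.0, 0.734, 0.679, 0.001]
ft_force: [0.4, -0.2, -2.6]
finger_gap: 0.153
```

```bash
python3 - <<'E'
from go import *
show(); p,R=rackpose(101,grip=111,up=130,back=5);print(p); delta(p,R)
E
```

```text
t 5.33 [0.6648 0.0686 0.3107] F [ 0.4 -0.2 -2.6] gap 13.1 q [0.01 0.33 0.21 1.45 0.   0.08]
[ 0.53264755 -0.21953114  0.24819446]
dp [-0.1322 -0.2881 -0.0625] dr [0.332 0.165 1.058] n 8 | per row [-0.0165 -0.036  -0.0078] [0.042 0.021 0.132]
```

>>> step_arm(linear=[[-0.007,-0.015,0],[-0.014,-0.03,0],[-0.014,-0.03,0],[-0.014,-0.03,0],[-0.014,-0.03,0],[-0.014,-0.03,0],[-0.014,-0.03,-0.01],[-0.014,-0.03,-0.01],[-0.014,-0.03,-0.01],[-0.008,-0.015,-0.01],[0,0,0],[0,0,0]], rotation=[[0.02,0.01,0.06],[0.034,0.017,0.11],[0.034,0.017,0.11],[0.034,0.017,0.11],[0.034,0.017,0.11],[0.034,0.017,0.11],[0.034,0.017,0.11],[0.034,0.017,0.11],[0.034,0.017,0.11],[0.025,0.01,0.06],[0,0,0],[0,0,0]], claw=[0.005,0.005,0.005,0.005,0.005,0.005,0.005,0.005,0.005,0.005,0.005,0.005])

```text
time_s: 6.82
eef_pos: [0.5267, -0.2068, 0.2529]
tool_rot: [-0.174, 0.292, 0.939, 0.048]
ft_force: [0.6, -0.4, -1.7]
finger_gap: 0.153
```

```bash
python3 - <<'E'
from go import *
show(); p,R=rackpose(101,grip=111,up=110,back=5);print(p); delta(p,R)
E
```

```text
t 6.83 [ 0.5267 -0.2068  0.2529] F [ 0.6 -0.4 -1.7] gap 13.0 q [-0.5   0.42  0.16  1.68  0.02 -1.47]
[ 0.52683977 -0.21573437  0.22943668]
dp [ 0.0001 -0.0089 -0.0235] dr [ 0.005 -0.014  0.022] n 1 | per row [ 0.0001 -0.0089 -0.0235] [ 0.005 -0.014  0.022]
```

>>> step_arm(linear=[[0,-0.005,-0.012],[0,-0.004,-0.01],[0,0,0],[0,0,0]], rotation=[[0.003,-0.007,0.011],[0.002,-0.007,0.011],[0,0,0],[0,0,0]], claw=[0.005,0.005,0.005,0.005])

```text
time_s: 7.32
eef_pos: [0.5275, -0.2144, 0.2302]
tool_rot: [-0.168, 0.279, 0.944, 0.05]
ft_force: [-0.2, -0.9, -1.7]
finger_gap: 0.153
```

```bash
python3 - <<'E'
from go import *
from bench import read_camera
show(); p,R=rackpose(101,grip=111,up=20,back=4);print(p); delta(p,R)
for n,x,y,w,h,k in(("scene",320,140,160,150,4),("top",330,150,200,180,4)):
    cv2.imwrite(f"pics/g2_{n}.png",cv2.resize(read_camera(n)[y:y+h,x:x+w],None,fx=k,fy=k))
E
```

```text
t 7.33 [ 0.5275 -0.2144  0.2302] F [-0.2 -0.9 -1.7] gap 13.1 q [-0.51  0.43  0.13  1.63  0.02 -1.51]
[ 0.50148981 -0.19916208  0.14467974]
dp [-0.026   0.0153 -0.0855] dr [ 0.001  0.003 -0.004] n 2 | per row [-0.013   0.0076 -0.0428] [ 0.     0.001 -0.002]
```

View pics/g2_scene.png

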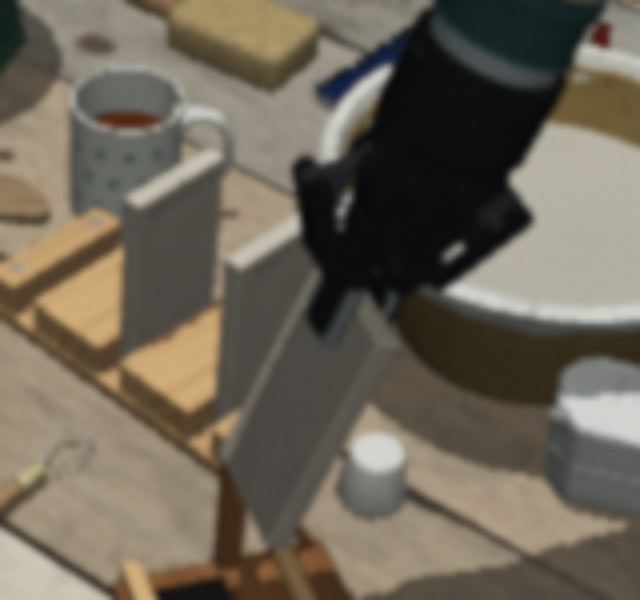

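View pics/g2_top.png

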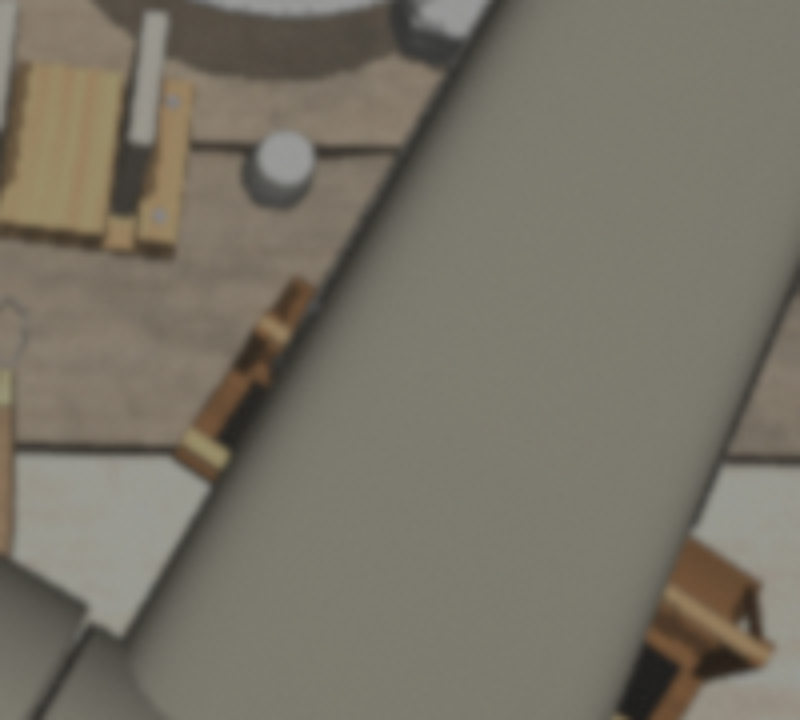

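>>> step_arm(linear=[[-0.005,0.003,-0.016],[-0.007,0.004,-0.022],[-0.007,0.004,-0.022],[-0.005,0.003,-0.016],[-0.002,0.001,-0.005],[0,0,0],[0,0,0]], rotation=[[0,0.001,-0.001],[0,0.001,-0.001],[0,0.001,-0.001],[0,0,0],[0,0,0],[0,0,0],[0,0,0]], claw=[0.005,0.005,0.005,0.005,0.005,0.005,0.005])

```text
time_s: 8.3
eef_pos: [0.4993, -0.1979, 0.1446]
tool_rot: [-0.169, 0.281, 0.943, 0.05]
ft_force: [0.6, -0.4, -1.5]
finger_gap: 0.152
```

```bash
python3 - <<'E'
from go import *
show()
for up,bk in((10,3),(0,2)):
  p,R=rackpose(101,grip=111,up=up,back=bk);print(p); delta(p,R)
E
```

```text
t 8.3 [ 0.4993 -0.1979  0.1446] F [ 0.6 -0.4 -1.5] gap 13.0 q [-0.51  0.43 -0.05  1.44  0.02 -1.51]
[ 0.49937095 -0.19777689  0.13495392]
dp [ 0.      0.0001 -0.0096] dr [ 0.001 -0.    -0.001] n 1 | per row [ 0.      0.0001 -0.0096] [ 0.001 -0.    -0.001]
[ 0.49725209 -0.19639171  0.12522809]
dp [-0.0021  0.0015 -0.0193] dr [ 0.001 -0.    -0.001] n 1 | per row [-0.0021  0.0015 -0.0193] [ 0.001 -0.    -0.001]
```

Descend gently, watching force.

>>> step_arm(linear=[[0,0,-0.009],[0,0,0],[-0.001,0.001,-0.004],[0,0,0]], rotation=[[0,0,0],[0,0,0],[0,0,0],[0,0,0]], claw=[0.005,0.005,0.005,0.005])

```text
time_s: 8.8
eef_pos: [0.4996, -0.1976, 0.1318]
tool_rot: [-0.167, 0.281, 0.944, 0.049]
ft_force: [-0.9, 0.1, -1.7]
finger_gap: 0.153
```

```bash
python3 - <<'E'
from go import *
show()
p,R=rackpose(101,grip=111,up=0,back=1);print(p); delta(p,R)
E
```

```text
t 8.8 [ 0.4996 -0.1976  0.1318] F [-0.9  0.1 -1.7] gap 13.1 q [-0.51  0.44 -0.07  1.41  0.02 -1.51]
[ 0.49803711 -0.19690491  0.12488116]
dp [-0.0016  0.0007 -0.0069] dr [ 0.003  0.003 -0.001] n 1 | per row [-0.0016  0.0007 -0.0069] [ 0.003  0.003 -0.001]
```

>>> step_arm(linear=[[-0.001,0.001,-0.003],[-0.001,0,-0.003],[0,0,-0.001],[0,0,0]], rotation=[[0.001,0.001,0],[0.001,0.001,0],[0,0,0],[0,0,0]], claw=[0.005,0.005,0.005,0.005])

```text
time_s: 9.3
eef_pos: [0.4983, -0.1971, 0.1248]
tool_rot: [-0.168, 0.281, 0.944, 0.05]
ft_force: [-0.0, 0.6, -1.4]
finger_gap: 0.152
```

```bash
python3 - <<'E'
from go import *
from bench import read_camera
show()
p,R=rackpose(101,grip=111,up=0,back=0);print(p); delta(p,R)
for n,x,y,w,h,k in(("scene",320,180,140,150,4),):
    cv2.imwrite(f"pics/g3_{n}.png",cv2.resize(read_camera(n)[y:y+h,x:x+w],None,fx=k,fy=k,interpolation=cv2.INTER_CUBIC))
E
```

```text
t 9.3 [ 0.4983 -0.1971  0.1248] F [-0.   0.6 -1.4] gap 12.9 q [-0.51  0.44 -0.08  1.4   0.02 -1.51]
[ 0.49882213 -0.19741811  0.12453422]
dp [ 0.0006 -0.0004 -0.0002] dr [ 0.001  0.002 -0.   ] n 1 | per row [ 0.0006 -0.0004 -0.0002] [ 0.001  0.002 -0.   ]
```

View pics/g3_scene.png

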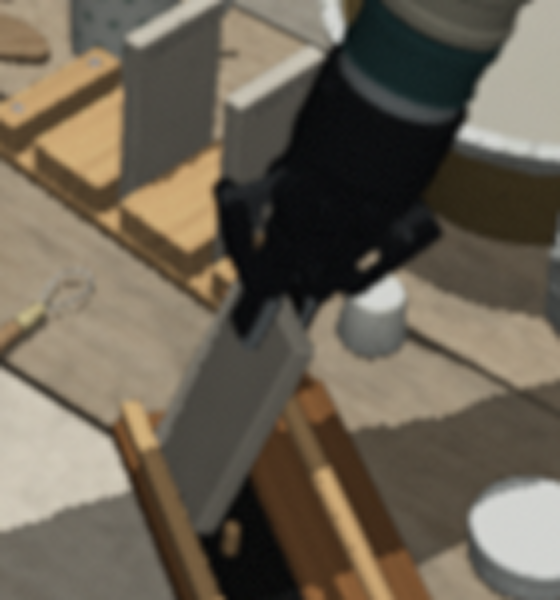

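>>> step_arm(linear=[[0,0,-0.002],[0,0,-0.002],[0,0,0]], rotation=[[0,0,0],[0,0,0],[0,0,0]], claw=[0.005,0.005,0.005])

```text
time_s: 9.72
eef_pos: [0.4985, -0.1975, 0.1248]
tool_rot: [-0.167, 0.281, 0.944, 0.05]
ft_force: [-0.5, 0.2, -2.6]
finger_gap: 0.153
```

```bash
python3 - <<'E'
from go import *
show()
E
```

```text
t 9.72 [ 0.4985 -0.1975  0.1248] F [-0.5  0.2 -2.6] gap 13.1 q [-0.51  0.44 -0.08  1.4   0.02 -1.51]
```

>>> step_arm(linear=[[0,0,-0.004],[0,0,0]], rotation=[[0,0,0],[0,0,0]], claw=[0.005,0.005])

```text
time_s: 9.98
eef_pos: [0.499, -0.1981, 0.1248]
tool_rot: [-0.167, 0.281, 0.944, 0.049]
ft_force: [0.3, 0.3, -1.6]
finger_gap: 0.154
```

>>> step_arm(linear=[[0,0,-0.004],[0,0,0]], rotation=[[0,0,0],[0,0,0]], claw=[0.005,0.005])

```text
time_s: 10.22
eef_pos: [0.4991, -0.1982, 0.1249]
tool_rot: [-0.166, 0.281, 0.944, 0.049]
ft_force: [-0.4, 0.1, -1.0]
finger_gap: 0.155
```

>>> step_arm(linear=[[0,0,-0.006]], rotation=[[0,0,0]], claw=[0.005])

```text
time_s: 10.35
eef_pos: [0.4991, -0.1982, 0.1242]
tool_rot: [-0.167, 0.281, 0.944, 0.049]
ft_force: [-5.3, 1.4, 44.5]
finger_gap: 0.15
```

```bash
python3 - <<'E'
from go import *
show()
p,R=rackpose(101,grip=111,up=0,back=0);print(p); delta(p,R)
E
```

```text
t 10.35 [ 0.4991 -0.1982  0.1242] F [-5.3  1.4 44.5] gap 12.8 q [-0.51  0.44 -0.08  1.4   0.02 -1.51]
[ 0.49882213 -0.19741811  0.12453422]
dp [-0.0002  0.0008  0.0004] dr [ 0.003  0.004 -0.001] n 1 | per row [-0.0002  0.0008  0.0004] [ 0.003  0.004 -0.001]
```

>>> step_arm(linear=[[0,0,0.001],[0,0,0],[0,0,0],[0,0,0],[0,0,0]], rotation=[[0,0,0],[0,0,0],[0,0,0],[0,0,0],[0,0,0]], claw=[0.005,0.018,0.022,0.03,0.036])

```text
time_s: 10.98
eef_pos: [0.4989, -0.1981, 0.1231]
tool_rot: [-0.167, 0.281, 0.944, 0.049]
ft_force: [0.1, 0.0, -0.1]
finger_gap: 0.421
```

```bash
python3 - <<'E'
from go import *
from bench import read_camera
show()
for n,x,y,w,h,k in(("scene",320,180,140,150,4),):
    cv2.imwrite(f"pics/g4_{n}.png",cv2.resize(read_camera(n)[y:y+h,x:x+w],None,fx=k,fy=k,interpolation=cv2.INTER_CUBIC))
E
```

```text
t 10.97 [ 0.4989 -0.1981  0.1231] F [ 0.1  0.  -0.1] gap 36.0 q [-0.51  0.44 -0.08  1.4   0.02 -1.51]
```

View pics/g4_scene.png

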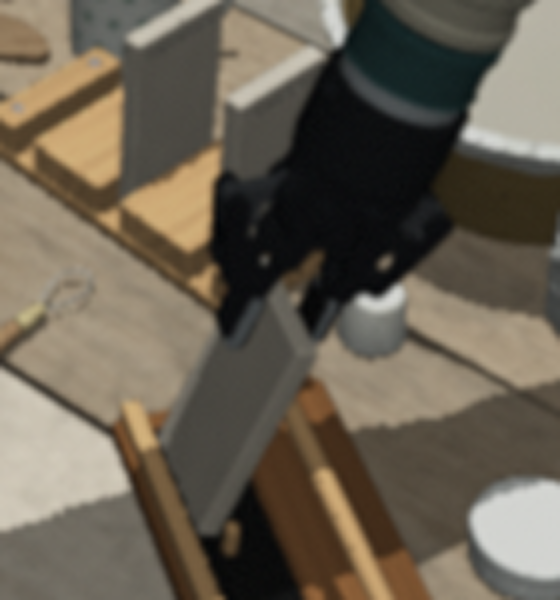

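>>> step_arm(linear=[[0.006,-0.004,0.019],[0.007,-0.005,0.023],[0.009,-0.006,0.028],[0.009,-0.006,0.028],[0.006,-0.004,0.02],[0,0,0.01],[0,0,0]], rotation=[[0,0,0],[0,0,0],[0,0,0],[0,0,0],[0,0,0],[0,0,0],[0,0,0]], claw=[0.036,0.036,0.036,0.036,0.036,0.04,0.04])

```text
time_s: 11.9
eef_pos: [0.535, -0.2227, 0.2526]
tool_rot: [-0.169, 0.281, 0.943, 0.05]
ft_force: [-0.1, -0.4, -0.2]
finger_gap: 0.468
```

```bash
python3 - <<'E'
from go import *
show()
delta([.659,-.011,.23],down(84.7))
E
```

```text
t 11.9 [ 0.535  -0.2227  0.2526] F [-0.1 -0.4 -0.2] gap 39.9 q [-0.52  0.44  0.19  1.68  0.02 -1.51]
dp [ 0.124   0.2117 -0.0226] dr [-0.335 -0.163 -1.073] n 8 | per row [ 0.0155  0.0265 -0.0028] [-0.042 -0.02  -0.134]
```

>>> step_arm(linear=[[0.007,0.011,0],[0.014,0.023,0],[0.014,0.023,0],[0.014,0.023,0],[0.014,0.023,0],[0.014,0.023,0],[0.014,0.023,0],[0.014,0.023,-0.006],[0.012,0.02,-0.006],[0.006,0.01,-0.006],[0,0,0],[0,0,0]], rotation=[[-0.02,-0.01,-0.06],[-0.036,-0.017,-0.115],[-0.036,-0.017,-0.115],[-0.036,-0.017,-0.115],[-0.036,-0.017,-0.115],[-0.036,-0.017,-0.115],[-0.036,-0.017,-0.115],[-0.036,-0.017,-0.115],[-0.036,-0.017,-0.115],[-0.02,-0.01,-0.06],[0,0,0],[0,0,0]], claw=[0.05,0.05,0.05,0.05,0.05,0.05,0.05,0.05,0.05,0.05,0.05,0.05])

```text
time_s: 13.4
eef_pos: [0.6493, -0.011, 0.2179]
tool_rot: [-0.013, 0.74, 0.672, -0.003]
ft_force: [0.4, -0.0, 0.1]
finger_gap: 0.584
```

```bash
python3 - <<'E'
from go import *
from bench import read_camera
show()
delta([.659,-.011,.21],down(84.7))
cv2.imwrite("pics/g5.png",read_camera("scene"))
E
```

```text
t 13.4 [ 0.6493 -0.011   0.2179] F [ 0.4 -0.   0.1] gap 49.9 q [-0.12  0.34  0.03  1.28  0.01 -0.03]
dp [ 0.0097  0.     -0.0079] dr [-0.015 -0.021  0.003] n 1 | per row [ 0.0097  0.     -0.0079] [-0.015 -0.021  0.003]
```

View pics/g5.png

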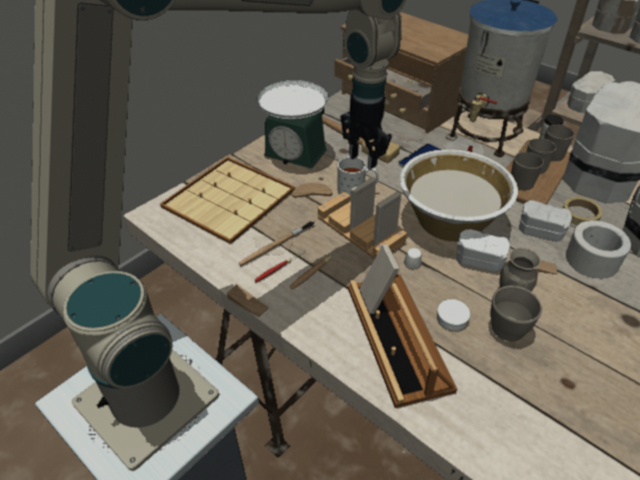

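>>> step_arm(linear=[[0.009,0,0],[0,0,0],[0,0,-0.02],[0,0,-0.025],[0,0,-0.02],[0,0,-0.012],[0,0,0]], rotation=[[-0.015,-0.02,0.003],[0,0,0],[0,0,0],[0,0,0],[0,0,0],[0,0,0],[0,0,0]], claw=[0.05,0.05,0.05,0.05,0.05,0.05,0.05])

```text
time_s: 14.32
eef_pos: [0.6606, -0.0146, 0.1414]
tool_rot: [0.003, 0.74, 0.672, 0.002]
ft_force: [-0.5, 0.4, -0.6]
finger_gap: 0.59
```

```bash
python3 - <<'E'
from go import *
show()
delta([.659,-.011,.121],down(84.7))
E
```

```text
t 14.32 [ 0.6606 -0.0146  0.1414] F [-0.5  0.4 -0.6] gap 50.4 q [-0.12  0.39 -0.06  1.11 -0.   -0.02]
dp [-0.0016  0.0036 -0.0204] dr [0.002 0.006 0.003] n 1 | per row [-0.0016  0.0036 -0.0204] [0.002 0.006 0.003]
```

>>> step_arm(linear=[[-0.0015,0.004,-0.012],[0,0,-0.009],[0,0,0],[0,0,0]], rotation=[[0.002,0.006,0.003],[0,0,0],[0,0,0],[0,0,0]], claw=[0.05,0.05,0.05,0.04])

```text
time_s: 14.82
eef_pos: [0.6606, -0.0104, 0.1211]
tool_rot: [0.001, 0.739, 0.674, 0.001]
ft_force: [-0.2, 0.5, -0.0]
finger_gap: 0.469
```

```bash
python3 - <<'E'
from go import *
show()
delta([.659,-.011,.121],down(84.7))
E
```

```text
t 14.82 [ 0.6606 -0.0104  0.1211] F [-0.2  0.5 -0. ] gap 40.1 q [-0.11  0.41 -0.08  1.08  0.   -0.02]
dp [-0.0016 -0.0006 -0.0001] dr [ 0.     0.003 -0.   ] n 1 | per row [-0.0016 -0.0006 -0.0001] [ 0.     0.003 -0.   ]
```

>>> step_arm(linear=[[0,0,0],[0,0,0],[0,0,0],[0,0,0],[0,0,0],[0,0,0.012],[0,0,0.025],[0,0,0.03],[0,0,0.03],[0,0,0.03],[0,0,0.025],[0,0,0]], rotation=[[0,0,0],[0,0,0],[0,0,0],[0,0,0],[0,0,0],[0,0,0],[0,0,0],[0,0,0],[0,0,0],[0,0,0],[0,0,0],[0,0,0]], claw=[0.03,0.02,0.01,0.005,0.005,0.005,0.005,0.005,0.005,0.005,0.005,0.005])

```text
time_s: 16.32
eef_pos: [0.6588, -0.0104, 0.2808]
tool_rot: [0.001, 0.739, 0.674, 0.001]
ft_force: [0.1, 0.5, -1.1]
finger_gap: 0.152
```

```bash
python3 - <<'E'
from go import *
show(); p,R=rackpose(2,grip=109.5,up=120,back=5);print(p); delta(p,R)
E
```

```text
t 16.32 [ 0.6588 -0.0104  0.2808] F [ 0.1  0.5 -1.1] gap 13.0 q [-0.11  0.32  0.13  1.38 -0.   -0.02]
[ 0.47513655 -0.30021201  0.23740874]
dp [-0.1837 -0.2898 -0.0434] dr [0.334 0.164 1.073] n 8 | per row [-0.023  -0.0362 -0.0054] [0.042 0.021 0.134]
```

>>> step_arm(linear=[[-0.009,-0.012,0.012],[-0.018,-0.029,0.012],[-0.018,-0.029,0.006],[-0.018,-0.029,0.002],[-0.018,-0.029,0.002],[-0.018,-0.029,0.002],[-0.018,-0.029,0.002],[-0.018,-0.029,0.002],[-0.018,-0.029,0],[-0.018,-0.028,0],[-0.008,-0.015,0],[0,0,0]], rotation=[[0.02,0.01,0.06],[0.034,0.017,0.11],[0.034,0.017,0.11],[0.034,0.017,0.11],[0.034,0.017,0.11],[0.034,0.017,0.11],[0.034,0.017,0.11],[0.034,0.017,0.11],[0.034,0.017,0.11],[0.025,0.012,0.08],[0,0,0],[0,0,0]], claw=[0.005,0.005,0.005,0.005,0.005,0.005,0.005,0.005,0.005,0.005,0.005,0.005])

```text
time_s: 17.82
eef_pos: [0.4688, -0.3031, 0.3064]
tool_rot: [-0.174, 0.289, 0.94, 0.047]
ft_force: [-0.5, 0.7, -1.7]
finger_gap: 0.157
```

```bash
python3 - <<'E'
from go import *
show(); p,R=rackpose(2,grip=109.5,up=120,back=5);print(p); delta(p,R)
E
```

```text
t 17.82 [ 0.4688 -0.3031  0.3064] F [-0.5  0.7 -1.7] gap 13.4 q [-0.67  0.39  0.23  1.77 -0.04 -1.64]
[ 0.47513655 -0.30021201  0.23740874]
dp [ 0.0063  0.0029 -0.069 ] dr [ 0.006 -0.013  0.016] n 2 | per row [ 0.0032  0.0015 -0.0345] [ 0.003 -0.006  0.008]
```

>>> step_arm(linear=[[0.003,0.002,-0.02],[0.003,0.001,-0.025],[0,0,-0.02],[0,0,0],[0,0,0]], rotation=[[0.003,-0.007,0.008],[0.003,-0.006,0.008],[0,0,0],[0,0,0],[0,0,0]], claw=[0.005,0.005,0.005,0.005,0.005])

```text
time_s: 18.45
eef_pos: [0.4776, -0.295, 0.2409]
tool_rot: [-0.166, 0.281, 0.944, 0.051]
ft_force: [0.6, 0.3, -1.2]
finger_gap: 0.149
```

```bash
python3 - <<'E'
from go import *
show(); p,R=rackpose(2,grip=109.5,up=20,back=4);print(p); delta(p,R)
E
```

```text
t 18.45 [ 0.4776 -0.295   0.2409] F [ 0.6  0.3 -1.2] gap 12.7 q [-0.66  0.41  0.13  1.64 -0.02 -1.64]
[ 0.4468827  -0.28174134  0.14327291]
dp [-0.0307  0.0133 -0.0977] dr [-0.     0.005 -0.   ] n 3 | per row [-0.0102  0.0044 -0.0326] [-0.     0.002 -0.   ]
```

>>> step_arm(linear=[[-0.006,0.0015,-0.016],[-0.007,0.003,-0.022],[-0.007,0.003,-0.022],[-0.006,0.003,-0.02],[-0.004,0.002,-0.014],[0,0,0],[0,0,0]], rotation=[[0,0.001,0],[0,0.001,0],[0,0.001,0],[0,0.001,0],[0,0.001,0],[0,0,0],[0,0,0]], claw=[0.005,0.005,0.005,0.005,0.005,0.005,0.005])

```text
time_s: 19.32
eef_pos: [0.4473, -0.2822, 0.1455]
tool_rot: [-0.166, 0.281, 0.944, 0.049]
ft_force: [-0.6, -0.1, -1.7]
finger_gap: 0.156
```

```bash
python3 - <<'E'
from go import *
show()
for up,b in((10,3),(0,0)):
  p,R=rackpose(2,grip=109.5,up=up,back=b);print(p); delta(p,R)
E
```

```text
t 19.32 [ 0.4473 -0.2822  0.1455] F [-0.6 -0.1 -1.7] gap 13.3 q [-0.67  0.41 -0.08  1.43 -0.03 -1.65]
[ 0.44476383 -0.28035615  0.13354708]
dp [-0.0025  0.0019 -0.0119] dr [0.004 0.006 0.   ] n 1 | per row [-0.0025  0.0019 -0.0119] [0.004 0.006 0.   ]
[ 0.44421502 -0.27999737  0.12312739]
dp [-0.0031  0.0022 -0.0224] dr [0.004 0.006 0.   ] n 1 | per row [-0.0031  0.0022 -0.0224] [0.004 0.006 0.   ]
```

>>> step_arm(linear=[[-0.003,0.002,-0.01],[0,0,-0.004],[0,0,-0.004],[0,0,0]], rotation=[[0.004,0.006,0],[0,0,0],[0,0,0],[0,0,0]], claw=[0.005,0.005,0.005,0.005])

```text
time_s: 19.82
eef_pos: [0.4452, -0.281, 0.1276]
tool_rot: [-0.168, 0.281, 0.944, 0.05]
ft_force: [-0.1, -0.2, -1.4]
finger_gap: 0.155
```

```bash
python3 - <<'E'
from go import *
show()
p,R=rackpose(2,grip=109.5); delta(p,R)
E
```

```text
t 19.82 [ 0.4452 -0.281   0.1276] F [-0.1 -0.2 -1.4] gap 13.2 q [-0.67  0.43 -0.1   1.4  -0.03 -1.65]
dp [-0.001   0.001  -0.0045] dr [0.002 0.002 0.   ] n 1 | per row [-0.001   0.001  -0.0045] [0.002 0.002 0.   ]
```

>>> step_arm(linear=[[-0.001,0.001,-0.003],[0,0,-0.003]], rotation=[[0.001,0.001,0],[0,0,0]], claw=[0.005,0.005])

```text
time_s: 20.08
eef_pos: [0.4441, -0.28, 0.1232]
tool_rot: [-0.169, 0.281, 0.943, 0.05]
ft_force: [-1.8, 0.9, 15.6]
finger_gap: 0.153
```

>>> step_arm(linear=[[0,0,-0.003]], rotation=[[0,0,0]], claw=[0.005])

```text
time_s: 20.2
eef_pos: [0.4441, -0.28, 0.1232]
tool_rot: [-0.169, 0.281, 0.943, 0.05]
ft_force: [-1.9, 1.0, 17.6]
finger_gap: 0.152
```

```bash
python3 - <<'E'
from go import *
show()
p,R=rackpose(2,grip=109.5); delta(p,R)
E
```

```text
t 20.2 [ 0.4441 -0.28    0.1232] F [-1.9  1.  17.6] gap 13.0 q [-0.67  0.43 -0.1   1.39 -0.03 -1.65]
dp [ 0.0001  0.     -0.    ] dr [ 0.001 -0.     0.001] n 1 | per row [ 0.0001  0.     -0.    ] [ 0.001 -0.     0.001]
```

Contact exactly where predicted. Release and retreat.

>>> step_arm(linear=[[0,0,0.001],[0,0,0],[0,0,0],[0,0,0],[0,0,0],[0.006,-0.004,0.019],[0.007,-0.005,0.023],[0.009,-0.006,0.028],[0.009,-0.006,0.028],[0.006,-0.004,0.02],[0,0,0.01],[0,0,0]], rotation=[[0,0,0],[0,0,0],[0,0,0],[0,0,0],[0,0,0],[0,0,0],[0,0,0],[0,0,0],[0,0,0],[0,0,0],[0,0,0],[0,0,0]], claw=[0.005,0.018,0.022,0.03,0.036,0.036,0.036,0.036,0.036,0.036,0.04,0.04])

```text
time_s: 21.7
eef_pos: [0.4809, -0.3048, 0.2541]
tool_rot: [-0.17, 0.281, 0.943, 0.051]
ft_force: [0.0, 0.4, -0.9]
finger_gap: 0.471
```

```bash
python3 - <<'E'
from go import *
from bench import read_camera
show()
delta([.654,-.0905,.22],down(83.9))
x,y,w,h,k=320,180,160,150,4
cv2.imwrite("pics/g6.png",cv2.resize(read_camera("scene")[y:y+h,x:x+w],None,fx=k,fy=k,interpolation=cv2.INTER_CUBIC))
E
```

```text
t 21.7 [ 0.4809 -0.3048  0.2541] F [ 0.   0.4 -0.9] gap 40.2 q [-0.66  0.42  0.17  1.68 -0.03 -1.65]
dp [ 0.1731  0.2143 -0.0341] dr [-0.339 -0.161 -1.086] n 8 | per row [ 0.0216  0.0268 -0.0043] [-0.042 -0.02  -0.136]
```

View pics/g6.png

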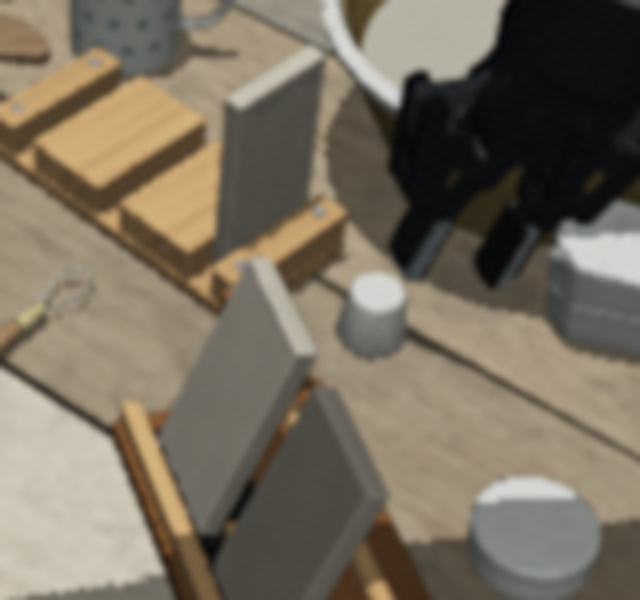

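>>> step_arm(linear=[[0.01,0.012,0],[0.019,0.023,0],[0.019,0.023,0],[0.019,0.023,0],[0.019,0.023,0],[0.019,0.023,0],[0.019,0.023,0],[0.019,0.023,-0.006],[0.019,0.023,-0.008],[0.012,0.014,-0.01],[0,0,0],[0,0,0]], rotation=[[-0.02,-0.01,-0.06],[-0.037,-0.017,-0.117],[-0.037,-0.017,-0.117],[-0.037,-0.017,-0.117],[-0.037,-0.017,-0.117],[-0.037,-0.017,-0.117],[-0.037,-0.017,-0.117],[-0.037,-0.017,-0.117],[-0.037,-0.017,-0.117],[-0.022,-0.01,-0.07],[0,0,0],[0,0,0]], claw=[0.05,0.05,0.05,0.05,0.05,0.05,0.05,0.05,0.05,0.05,0.05,0.05])

```text
time_s: 23.25
eef_pos: [0.6474, -0.0837, 0.2122]
tool_rot: [-0.011, 0.75, 0.662, -0.002]
ft_force: [-1.0, -0.7, 0.1]
finger_gap: 0.588
```

```bash
python3 - <<'E'
from go import *
show()
delta([.654,-.0905,.21],down(83.9))
E
```

```text
t 23.25 [ 0.6474 -0.0837  0.2122] F [-1.  -0.7  0.1] gap 50.2 q [-0.23  0.35  0.03  1.27  0.01 -0.11]
dp [ 0.0066 -0.0068 -0.0022] dr [-0.013 -0.018  0.019] n 1 | per row [ 0.0066 -0.0068 -0.0022] [-0.013 -0.018  0.019]
```

>>> step_arm(linear=[[0.006,-0.006,0],[0,0,0],[0,0,-0.02],[0,0,-0.02],[0,0,-0.02],[0,0,-0.012],[0,0,0]], rotation=[[-0.013,-0.018,0.019],[0,0,0],[0,0,0],[0,0,0],[0,0,0],[0,0,0],[0,0,0]], claw=[0.05,0.05,0.05,0.05,0.05,0.05,0.05])

```text
time_s: 24.12
eef_pos: [0.6543, -0.0956, 0.1414]
tool_rot: [0.003, 0.745, 0.667, 0.001]
ft_force: [0.2, 0.1, 0.3]
finger_gap: 0.583
```

```bash
python3 - <<'E'
from go import *
show()
delta([.654,-.0905,.121],down(83.9))
E
```

```text
t 24.12 [ 0.6543 -0.0956  0.1414] F [0.2 0.1 0.3] gap 49.8 q [-0.24  0.39 -0.06  1.11 -0.   -0.13]
dp [-0.0003  0.0051 -0.0204] dr [0.002 0.006 0.003] n 1 | per row [-0.0003  0.0051 -0.0204] [0.002 0.006 0.003]
```

>>> step_arm(linear=[[0,0.005,-0.012],[0,0,-0.009],[0,0,0],[0,0,0]], rotation=[[0.002,0.006,0.003],[0,0,0],[0,0,0],[0,0,0]], claw=[0.05,0.05,0.05,0.04])

```text
time_s: 24.62
eef_pos: [0.6557, -0.0906, 0.1209]
tool_rot: [0.001, 0.744, 0.669, 0.001]
ft_force: [0.1, 0.3, 0.4]
finger_gap: 0.467
```

```bash
python3 - <<'E'
from go import *
show()
delta([.654,-.0905,.121],down(83.9))
E
```

```text
t 24.62 [ 0.6557 -0.0906  0.1209] F [0.1 0.3 0.4] gap 39.9 q [-0.23  0.41 -0.08  1.08 -0.   -0.13]
dp [-0.0017  0.0001  0.0001] dr [ 0.001  0.003 -0.001] n 1 | per row [-0.0017  0.0001  0.0001] [ 0.001  0.003 -0.001]
```

>>> step_arm(linear=[[0,0,0],[0,0,0],[0,0,0],[0,0,0],[0,0,0],[0,0,0.012],[0,0,0.025],[0,0,0.035],[0,0,0.035],[0,0,0.035],[0,0,0.03],[0,0,0]], rotation=[[0,0,0],[0,0,0],[0,0,0],[0,0,0],[0,0,0],[0,0,0],[0,0,0],[0,0,0],[0,0,0],[0,0,0],[0,0,0],[0,0,0]], claw=[0.03,0.02,0.01,0.005,0.005,0.005,0.005,0.005,0.005,0.005,0.005,0.005])

```text
time_s: 26.12
eef_pos: [0.6532, -0.0904, 0.3004]
tool_rot: [0.001, 0.744, 0.669, -0.0]
ft_force: [0.2, -0.1, -2.0]
finger_gap: 0.154
```

```bash
python3 - <<'E'
from go import *
show(); p,R=rackpose(-96,grip=109.2,up=120,back=5);print(p); delta(p,R)
E
```

```text
t 26.12 [ 0.6532 -0.0904  0.3004] F [ 0.2 -0.1 -2. ] gap 13.1 q [-0.23  0.31  0.17  1.42 -0.   -0.13]
[ 0.42142508 -0.38218207  0.23712737]
dp [-0.2317 -0.2918 -0.0633] dr [0.337 0.161 1.086] n 8 | per row [-0.029  -0.0365 -0.0079] [0.042 0.02  0.136]
```

>>> step_arm(linear=[[-0.012,-0.015,0.006],[-0.023,-0.029,0.006],[-0.023,-0.029,0.004],[-0.023,-0.029,0.002],[-0.023,-0.029,0.002],[-0.023,-0.029,0.002],[-0.023,-0.029,0.002],[-0.023,-0.029,0.002],[-0.023,-0.029,0],[-0.022,-0.027,0],[-0.013,-0.017,0],[0,0,0]], rotation=[[0.02,0.01,0.06],[0.035,0.017,0.112],[0.035,0.017,0.112],[0.035,0.017,0.112],[0.035,0.017,0.112],[0.035,0.017,0.112],[0.035,0.017,0.112],[0.035,0.017,0.112],[0.035,0.017,0.112],[0.025,0.012,0.09],[0,0,0],[0,0,0]], claw=[0.005,0.005,0.005,0.005,0.005,0.005,0.005,0.005,0.005,0.005,0.005,0.005])

```text
time_s: 27.62
eef_pos: [0.4087, -0.3858, 0.3073]
tool_rot: [-0.179, 0.282, 0.941, 0.048]
ft_force: [0.4, -0.2, -1.9]
finger_gap: 0.153
```

```bash
python3 - <<'E'
from go import *
show(); p,R=rackpose(-96,grip=109.2,up=120,back=5);print(p); delta(p,R)
E
```

```text
t 27.62 [ 0.4087 -0.3858  0.3073] F [ 0.4 -0.2 -1.9] gap 13.0 q [-0.82  0.4   0.25  1.78 -0.1  -1.79]
[ 0.42142508 -0.38218207  0.23712737]
dp [ 0.0127  0.0037 -0.0702] dr [-0.001 -0.021  0.002] n 2 | per row [ 0.0063  0.0018 -0.0351] [-0.001 -0.011  0.001]
```

>>> step_arm(linear=[[0.006,0.001,-0.02],[0.006,0.001,-0.025],[0,0,-0.02],[0,0,0],[0,0,0]], rotation=[[0,-0.011,0.001],[0,-0.01,0.001],[0,0,0],[0,0,0],[0,0,0]], claw=[0.005,0.005,0.005,0.005,0.005])

```text
time_s: 28.25
eef_pos: [0.4235, -0.3797, 0.2409]
tool_rot: [-0.167, 0.282, 0.943, 0.052]
ft_force: [-0.2, -0.7, -2.1]
finger_gap: 0.15
```

```bash
python3 - <<'E'
from go import *
show(); p,R=rackpose(-96,grip=109.2,up=20,back=4);print(p); delta(p,R)
E
```

```text
t 28.25 [ 0.4235 -0.3797  0.2409] F [-0.2 -0.7 -2.1] gap 12.8 q [-0.81  0.42  0.15  1.64 -0.07 -1.78]
[ 0.39317124 -0.36371139  0.14299154]
dp [-0.0303  0.016  -0.0979] dr [-0.002  0.004  0.002] n 3 | per row [-0.0101  0.0053 -0.0326] [-0.001  0.001  0.001]
```

>>> step_arm(linear=[[-0.006,0.002,-0.016],[-0.007,0.004,-0.022],[-0.007,0.004,-0.022],[-0.006,0.004,-0.02],[-0.004,0.002,-0.014],[0,0,0],[0,0,0]], rotation=[[0,0.001,0],[0,0.001,0],[0,0.001,0],[0,0.001,0],[0,0.001,0],[0,0,0],[0,0,0]], claw=[0.005,0.005,0.005,0.005,0.005,0.005,0.005])

```text
time_s: 29.12
eef_pos: [0.3929, -0.3637, 0.1455]
tool_rot: [-0.166, 0.283, 0.943, 0.049]
ft_force: [-0.3, -0.0, -1.8]
finger_gap: 0.156
```

```bash
python3 - <<'E'
from go import *
show()
for up,b in((10,3),(0,0)):
  p,R=rackpose(-96,grip=109.2,up=up,back=b);print(p); delta(p,R)
E
```

```text
t 29.12 [ 0.3929 -0.3637  0.1455] F [-0.3 -0.  -1.8] gap 13.3 q [-0.82  0.42 -0.06  1.43 -0.08 -1.8 ]
[ 0.39105237 -0.36232621  0.13326572]
dp [-0.0018  0.0013 -0.0122] dr [0.004 0.004 0.003] n 1 | per row [-0.0018  0.0013 -0.0122] [0.004 0.004 0.003]
[ 0.39050355 -0.36196742  0.12284602]
dp [-0.0024  0.0017 -0.0226] dr [0.004 0.004 0.003] n 1 | per row [-0.0024  0.0017 -0.0226] [0.004 0.004 0.003]
```

>>> step_arm(linear=[[-0.002,0.001,-0.01],[0,0,-0.004],[0,0,-0.004],[0,0,0]], rotation=[[0.004,0.005,0.003],[0,0,0],[0,0,0],[0,0,0]], claw=[0.005,0.005,0.005,0.005])

```text
time_s: 29.62
eef_pos: [0.3907, -0.363, 0.1278]
tool_rot: [-0.17, 0.281, 0.943, 0.05]
ft_force: [-0.7, 0.3, -2.4]
finger_gap: 0.154
```

```bash
python3 - <<'E'
from go import *
show()
p,R=rackpose(-96,grip=109.2); delta(p,R)
E
```

```text
t 29.62 [ 0.3907 -0.363   0.1278] F [-0.7  0.3 -2.4] gap 13.1 q [-0.82  0.44 -0.08  1.4  -0.09 -1.8 ]
dp [-0.0002  0.001  -0.005 ] dr [ 0.    -0.002 -0.   ] n 1 | per row [-0.0002  0.001  -0.005 ] [ 0.    -0.002 -0.   ]
```

>>> step_arm(linear=[[0,0.001,-0.003],[0,0,-0.003]], rotation=[[0,-0.001,0],[0,0,0]], claw=[0.005,0.005])

```text
time_s: 29.88
eef_pos: [0.3898, -0.3616, 0.1229]
tool_rot: [-0.171, 0.281, 0.943, 0.05]
ft_force: [-2.4, 3.4, 14.7]
finger_gap: 0.153
```

>>> step_arm(linear=[[0,0,-0.003]], rotation=[[0,0,0]], claw=[0.005])

```text
time_s: 30.0
eef_pos: [0.3899, -0.3616, 0.1228]
tool_rot: [-0.171, 0.281, 0.943, 0.05]
ft_force: [-2.4, 2.8, 20.8]
finger_gap: 0.151
```

```bash
python3 - <<'E'
from go import *
show()
p,R=rackpose(-96,grip=109.2); delta(p,R)
E
```

```text
t 30.0 [ 0.3899 -0.3616  0.1228] F [-2.4  2.8 20.8] gap 12.9 q [-0.82  0.44 -0.09  1.39 -0.09 -1.8 ]
dp [ 0.0006 -0.0004  0.    ] dr [-0.    -0.004  0.   ] n 1 | per row [ 0.0006 -0.0004  0.    ] [-0.    -0.004  0.   ]
```

>>> step_arm(linear=[[0,0,0.001],[0,0,0],[0,0,0],[0,0,0],[0,0,0],[0.006,-0.004,0.019],[0.007,-0.005,0.023],[0.009,-0.006,0.028],[0.009,-0.006,0.028],[0.006,-0.004,0.02],[0,0,0.02],[0,0,0]], rotation=[[0,0,0],[0,0,0],[0,0,0],[0,0,0],[0,0,0],[0,0,0],[0,0,0],[0,0,0],[0,0,0],[0,0,0],[0,0,0],[0,0,0]], claw=[0.005,0.018,0.022,0.03,0.036,0.036,0.036,0.036,0.036,0.036,0.04,0.04])

```text
time_s: 31.5
eef_pos: [0.4298, -0.3882, 0.2642]
tool_rot: [-0.168, 0.281, 0.944, 0.05]
ft_force: [0.0, -0.1, 0.0]
finger_gap: 0.474
```

```bash
python3 - <<'E'
from go import *
show()
delta([.479,-.02,.25],down(88.9))
delta([.479,-.02,.25],down(88.9-180))
E
```

```text
t 31.5 [ 0.4298 -0.3882  0.2642] F [ 0.  -0.1  0. ] gap 40.5 q [-0.81  0.43  0.21  1.69 -0.08 -1.78]
dp [ 0.0492  0.3682 -0.0142] dr [-0.325 -0.173 -1.   ] n 8 | per row [ 0.0061  0.046  -0.0018] [-0.041 -0.022 -0.125]
dp [ 0.0492  0.3682 -0.0142] dr [ 0.201 -0.379  2.104] n 15 | per row [ 0.0033  0.0245 -0.0009] [ 0.013 -0.025  0.14 ]
```

>>> step_arm(linear=[[0.002,0.017,0.005],[0.004,0.034,0],[0.004,0.034,0],[0.004,0.034,0],[0.004,0.034,0],[0.004,0.034,0],[0.004,0.034,0],[0.004,0.034,0],[0.004,0.034,0],[0.004,0.034,0],[0.004,0.034,0],[0.003,0.017,0]], rotation=[[-0.014,-0.007,-0.04],[-0.028,-0.015,-0.087],[-0.028,-0.015,-0.087],[-0.028,-0.015,-0.087],[-0.028,-0.015,-0.087],[-0.028,-0.015,-0.087],[-0.028,-0.015,-0.087],[-0.028,-0.015,-0.087],[-0.028,-0.015,-0.087],[-0.028,-0.015,-0.087],[-0.028,-0.015,-0.087],[-0.028,-0.015,-0.087]], claw=[0.05,0.05,0.05,0.05,0.05,0.05,0.05,0.05,0.05,0.05,0.05,0.05])

```text
time_s: 33.0
eef_pos: [0.4685, -0.0014, 0.2527]
tool_rot: [-0.003, 0.726, 0.688, 0.003]
ft_force: [0.0, -0.4, -0.9]
finger_gap: 0.589
```

```bash
python3 - <<'E'
from go import *
from bench import read_camera
show()
delta([.479,-.02,.25],down(88.9))
s=read_camera("scene"); t=read_camera("top"); cv2.imwrite("pics/s7.png",s); cv2.imwrite("pics/t7.png",t)
x,y,w,h,k=340,230,130,170,3.5
cv2.imwrite("pics/s7r.png",cv2.resize(s[y:y+h,x:x+w],None,fx=k,fy=k,interpolation=cv2.INTER_CUBIC))
E
```

```text
t 33.0 [ 0.4685 -0.0014  0.2527] F [ 0.  -0.4 -0.9] gap 50.3 q [-0.15 -0.01 -0.32  1.27  0.01 -0.09]
dp [ 0.0105 -0.0186 -0.0027] dr [-0.008 -0.     0.035] n 1 | per row [ 0.0105 -0.0186 -0.0027] [-0.008 -0.     0.035]
```

View pics/s7.png

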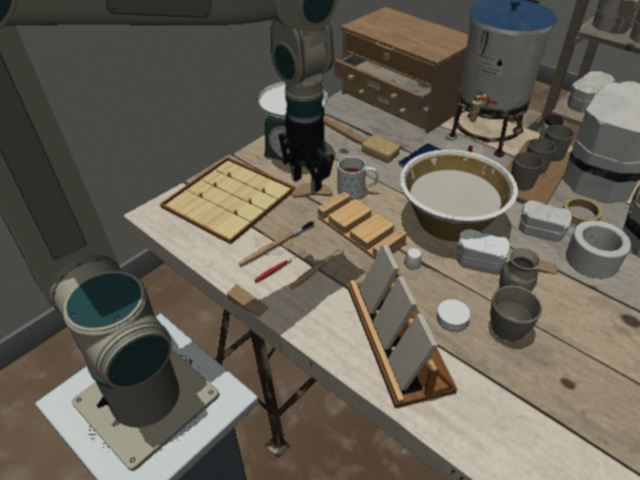

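View pics/s7r.png

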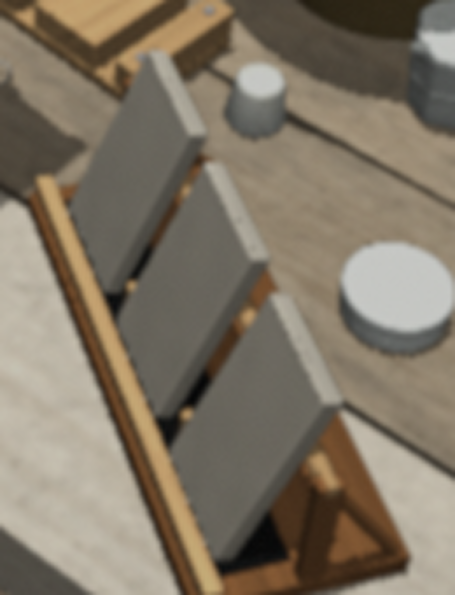

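View pics/t7.png

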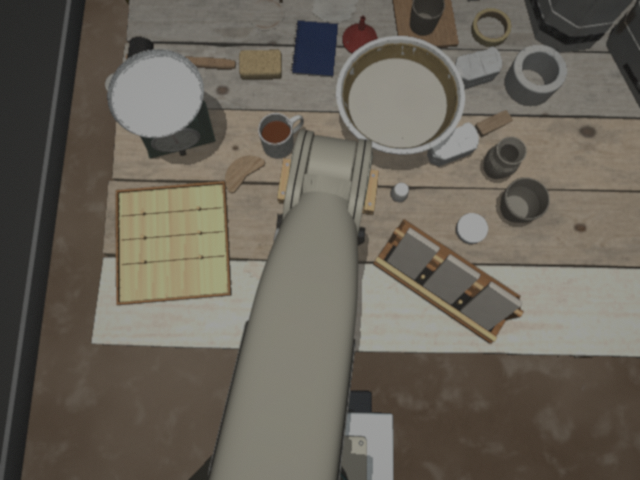

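>>> step_arm(linear=[[0.005,-0.01,0],[0.005,-0.008,0],[0,0,0],[0,0,-0.02],[0,0,-0.04],[0,0,-0.04],[0,0,-0.04],[0,0,-0.02],[0,0,0],[0,0,0]], rotation=[[-0.004,0,0.018],[-0.004,0,0.018],[0,0,0],[0,0,0],[0,0,0],[0,0,0],[0,0,0],[0,0,0],[0,0,0],[0,0,0]], claw=[0.05,0.05,0.05,0.05,0.05,0.05,0.05,0.05,0.05,0.05])

```text
time_s: 34.35
eef_pos: [0.4809, -0.0277, 0.0886]
tool_rot: [0.0, 0.714, 0.701, 0.0]
ft_force: [-0.6, 0.1, -0.0]
finger_gap: 0.58
```

```bash
python3 - <<'E'
from go import *
from bench import read_camera
show()
delta([.479,-.02,.003],down(88.9))
x,y,w,h,k=230,190,140,120,5
cv2.imwrite("pics/s8.png",cv2.resize(read_camera("scene")[y:y+h,x:x+w],None,fx=k,fy=k,interpolation=cv2.INTER_CUBIC))
E
```

```text
t 34.35 [ 0.4809 -0.0277  0.0886] F [-0.6  0.1 -0. ] gap 49.5 q [-0.19  0.15 -0.51  0.91 -0.   -0.17]
dp [-0.0019  0.0077 -0.0856] dr [ 0.     0.001 -0.001] n 2 | per row [-0.001   0.0038 -0.0428] [ 0.  0. -0.]
```

View pics/s8.png

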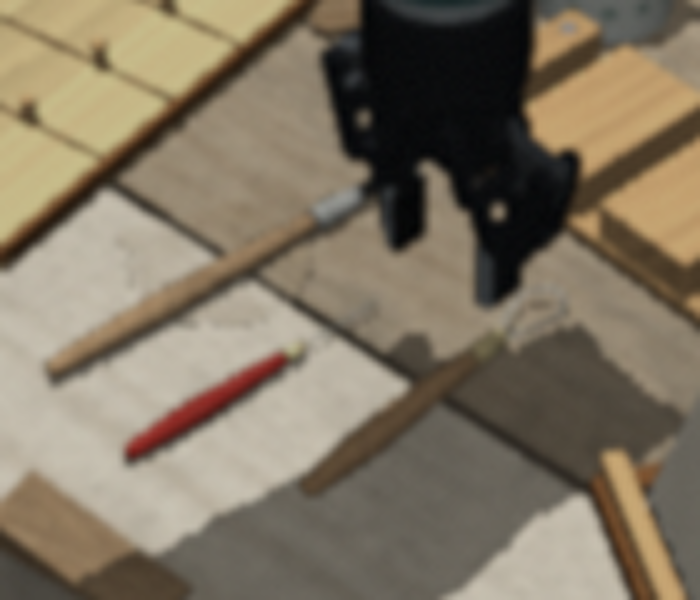

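>>> step_arm(linear=[[-0.002,0.008,0],[0,0,0],[0,0,-0.02],[0,0,-0.025],[0,0,-0.02],[0,0,-0.008],[0,0,0],[0,0,0]], rotation=[[0,0,0],[0,0,0],[0,0,0],[0,0,0],[0,0,0],[0,0,0],[0,0,0],[0,0,0]], claw=[0.05,0.05,0.05,0.05,0.05,0.05,0.05,0.05])

```text
time_s: 35.4
eef_pos: [0.4854, -0.0193, 0.0207]
tool_rot: [0.006, 0.713, 0.701, 0.004]
ft_force: [-0.8, -0.6, 0.2]
finger_gap: 0.583
```

```bash
python3 - <<'E'
from go import *
show()
delta([.479,-.02,.003],down(88.9))
E
```

```text
t 35.4 [ 0.4854 -0.0193  0.0207] F [-0.8 -0.6  0.2] gap 49.8 q [-0.17  0.24 -0.58  0.74 -0.   -0.16]
dp [-0.0064 -0.0007 -0.0177] dr [ 0.003  0.015 -0.003] n 1 | per row [-0.0064 -0.0007 -0.0177] [ 0.003  0.015 -0.003]
```

>>> step_arm(linear=[[-0.006,0,-0.009],[0,0,-0.006],[0,0,-0.003],[0,0,0]], rotation=[[0.003,0.013,-0.003],[0,0,0],[0,0,0],[0,0,0]], claw=[0.05,0.05,0.05,0.05])

```text
time_s: 35.9
eef_pos: [0.48, -0.0195, 0.0027]
tool_rot: [0.001, 0.714, 0.7, 0.001]
ft_force: [0.9, -0.7, 0.5]
finger_gap: 0.583
```

```bash
python3 - <<'E'
from go import *
show()
delta([.479,-.02,.003],down(88.9))
E
```

```text
t 35.9 [ 0.48   -0.0195  0.0027] F [ 0.9 -0.7  0.5] gap 49.8 q [-0.18  0.27 -0.59  0.71  0.   -0.16]
dp [-0.001  -0.0005  0.0003] dr [0.    0.004 0.   ] n 1 | per row [-0.001  -0.0005  0.0003] [0.    0.004 0.   ]
```

>>> step_arm(linear=[[0,0,0],[0,0,0],[0,0,0],[0,0,0],[0,0,0]], rotation=[[0,0,0],[0,0,0],[0,0,0],[0,0,0],[0,0,0]], claw=[0.035,0.025,0.018,0.01,0.01])

```text
time_s: 36.52
eef_pos: [0.4805, -0.0196, 0.0031]
tool_rot: [0.002, 0.714, 0.7, 0.002]
ft_force: [-0.6, -0.0, 0.5]
finger_gap: 0.264
```

>>> step_arm(linear=[[0,0,0.015],[0,0,0.025],[0,0,0.025],[0,0,0.02],[0,0,0]], rotation=[[0,0,0],[0,0,0],[0,0,0],[0,0,0],[0,0,0]], claw=[0.01,0.01,0.01,0.01,0.01])

```text
time_s: 37.15
eef_pos: [0.4807, -0.0195, 0.0938]
tool_rot: [0.003, 0.714, 0.7, 0.002]
ft_force: [0.8, 0.9, 0.6]
finger_gap: 0.265
```

```bash
cat >> go.py <<'E'
TRAY=[.5181,.343,.1112]
def traypt(x,y,z):
    p=place(TRAY,(x/1000,y/1000,z/1000))[0]; return p
E
python3 - <<'E'
from go import *
from bench import read_camera
show()
delta(traypt(-14,0,100),down(6.4))
x,y,w,h,k=230,170,160,120,5
cv2.imwrite("pics/s9.png",cv2.resize(read_camera("scene")[y:y+h,x:x+w],None,fx=k,fy=k,interpolation=cv2.INTER_CUBIC))
E
```

```text
t 37.15 [ 0.4807 -0.0195  0.0938] F [0.8 0.9 0.6] gap 22.6 q [-0.18  0.14 -0.51  0.91  0.   -0.16]
dp [0.0235 0.361  0.0062] dr [ 0.005  0.005 -1.44 ] n 10 | per row [0.0024 0.0361 0.0006] [ 0.001  0.    -0.144]
```

View pics/s9.png

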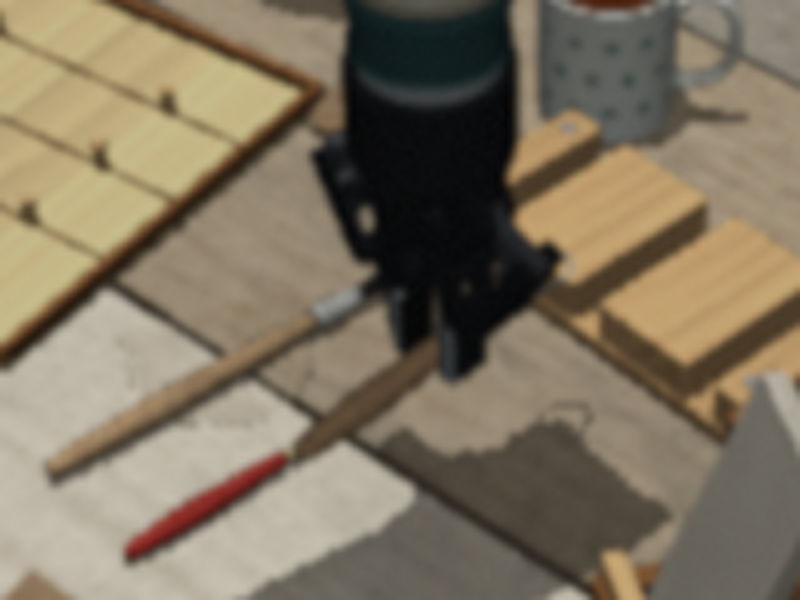

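>>> step_arm(linear=[[0.001,0.015,0.01],[0.002,0.033,0.005],[0.002,0.033,0],[0.002,0.033,0],[0.002,0.033,0],[0.002,0.033,0],[0.002,0.033,0],[0.002,0.033,0],[0.002,0.033,0],[0.002,0.033,0],[0.002,0.03,0],[0.002,0.017,0]], rotation=[[0,0,-0.06],[0,0,-0.13],[0,0,-0.13],[0,0,-0.13],[0,0,-0.13],[0,0,-0.13],[0,0,-0.13],[0,0,-0.13],[0,0,-0.13],[0,0,-0.13],[0,0,-0.13],[0,0,-0.08]], claw=[0.01,0.01,0.01,0.01,0.01,0.01,0.01,0.01,0.01,0.01,0.01,0.01])

```text
time_s: 38.7
eef_pos: [0.4922, 0.3474, 0.0945]
tool_rot: [-0.001, 1.0, 0.029, -0.009]
ft_force: [1.1, 0.2, 0.2]
finger_gap: 0.26
```

>>> step_arm(linear=[[0,0,0],[0,0,0]], rotation=[[0,0,0],[0,0,0]], claw=[0.01,0.01])

```text
time_s: 38.95
eef_pos: [0.4907, 0.3471, 0.0923]
tool_rot: [0.0, 0.999, 0.031, -0.011]
ft_force: [-0.2, -0.3, -0.2]
finger_gap: 0.263
```

```bash
python3 - <<'E'
from go import *
show()
delta(traypt(-14,0,60),down(6.4))
E
```

```text
t 38.95 [0.4907 0.3471 0.0923] F [-0.2 -0.3 -0.2] gap 22.4 q [ 0.5   0.35 -0.23  1.    0.01  2.01]
dp [ 0.0134 -0.0057 -0.0323] dr [ 0.001 -0.021  0.049] n 1 | per row [ 0.0134 -0.0057 -0.0323] [ 0.001 -0.021  0.049]
```

>>> step_arm(linear=[[0.007,-0.003,0],[0.006,-0.003,0],[0,0,-0.015],[0,0,-0.015],[0,0,0],[0,0,0]], rotation=[[0,-0.01,0.025],[0,-0.01,0.024],[0,0,0],[0,0,0],[0,0,0],[0,0,0]], claw=[0.01,0.01,0.01,0.01,0.01,0.01])

```text
time_s: 39.7
eef_pos: [0.5037, 0.3375, 0.0589]
tool_rot: [0.002, 0.998, 0.057, -0.001]
ft_force: [0.6, -0.3, -1.0]
finger_gap: 0.264
```

```bash
python3 - <<'E'
from go import *
from bench import read_camera
show()
delta(traypt(-14,0,10),down(6.4))
x,y,w,h,k=140,130,180,140,4.4
cv2.imwrite("pics/s10.png",cv2.resize(read_camera("scene")[y:y+h,x:x+w],None,fx=k,fy=k,interpolation=cv2.INTER_CUBIC))
E
```

```text
t 39.7 [0.5037 0.3375 0.0589] F [ 0.6 -0.3 -1. ] gap 22.5 q [ 0.48  0.38 -0.27  0.92 -0.    1.94]
dp [ 0.0005  0.004  -0.0489] dr [ 0.004 -0.003 -0.002] n 1 | per row [ 0.0005  0.004  -0.0489] [ 0.004 -0.003 -0.002]
```

View pics/s10.png

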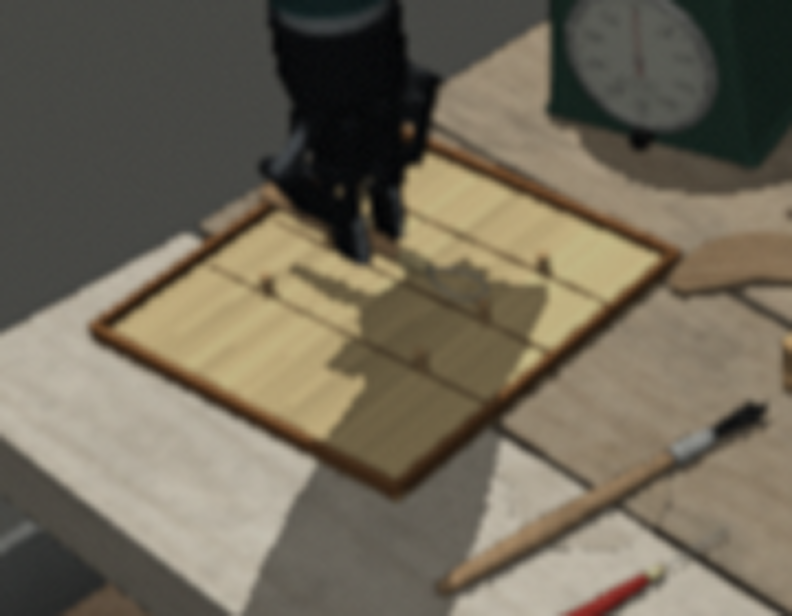

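>>> step_arm(linear=[[0,0.004,-0.013],[0,0,-0.02],[0,0,-0.008],[0,0,0],[0,0,0]], rotation=[[0.004,-0.003,-0.002],[0,0,0],[0,0,0],[0,0,0],[0,0,0]], claw=[0.01,0.01,0.01,0.01,0.01])

```text
time_s: 40.38
eef_pos: [0.5042, 0.3431, 0.0167]
tool_rot: [-0.001, 0.998, 0.056, 0.001]
ft_force: [0.5, 0.2, 0.4]
finger_gap: 0.263
```

```bash
python3 - <<'E'
from go import *
show()
delta(traypt(-14,0,9),down(6.4))
E
```

```text
t 40.38 [0.5042 0.3431 0.0167] F [0.5 0.2 0.4] gap 22.4 q [ 0.49  0.43 -0.3   0.84  0.    1.95]
dp [ 0.     -0.0017 -0.0077] dr [-0.002  0.003 -0.   ] n 1 | per row [ 0.     -0.0017 -0.0077] [-0.002  0.003 -0.   ]
```

>>> step_arm(linear=[[0,-0.001,-0.005],[0,0,-0.004],[0,0,0]], rotation=[[0,0,0],[0,0,0],[0,0,0]], claw=[0.01,0.01,0.01])

```text
time_s: 40.75
eef_pos: [0.5053, 0.3426, 0.0086]
tool_rot: [-0.002, 0.998, 0.056, 0.003]
ft_force: [-0.1, 0.9, -1.3]
finger_gap: 0.266
```

```bash
python3 - <<'E'
from go import *
show()
delta(traypt(-14,0,8),down(6.4))
E
```

```text
t 40.75 [0.5053 0.3426 0.0086] F [-0.1  0.9 -1.3] gap 22.7 q [ 0.49  0.44 -0.3   0.82  0.    1.95]
dp [-0.0012 -0.0012 -0.0006] dr [-0.004  0.005 -0.   ] n 1 | per row [-0.0012 -0.0012 -0.0006] [-0.004  0.005 -0.   ]
```

>>> step_arm(linear=[[0,0,0],[0,0,0],[0,0,0],[0,0,0.015],[0,0,0.03],[0,0,0.035],[0,0,0.03],[0,0,0.02],[0,0,0]], rotation=[[0,0,0],[0,0,0],[0,0,0],[0,0,0],[0,0,0],[0,0,0],[0,0,0],[0,0,0],[0,0,0]], claw=[0.028,0.034,0.04,0.04,0.04,0.04,0.04,0.04,0.04])

```text
time_s: 41.88
eef_pos: [0.5061, 0.343, 0.1485]
tool_rot: [-0.003, 0.998, 0.056, 0.005]
ft_force: [-0.1, -0.2, 0.0]
finger_gap: 0.472
```

```bash
python3 - <<'E'
from go import *
from bench import read_camera
show()
delta([.427,.053,.12],down(83.8))
cv2.imwrite("pics/t11.png",cv2.resize(read_camera("top")[160:360,100:350],None,fx=3,fy=3,interpolation=cv2.INTER_CUBIC))
x,y,w,h,k=140,130,200,160,4
cv2.imwrite("pics/s11.png",cv2.resize(read_camera("scene")[y:y+h,x:x+w],None,fx=k,fy=k,interpolation=cv2.INTER_CUBIC))
E
```

```text
t 41.88 [0.5061 0.343  0.1485] F [-0.1 -0.2  0. ] gap 40.3 q [ 0.49  0.3  -0.18  1.08  0.    1.95]
dp [-0.0791 -0.29   -0.0285] dr [-0.012  0.004  1.351] n 10 | per row [-0.0079 -0.029  -0.0028] [-0.001  0.     0.135]
```

View pics/s11.png

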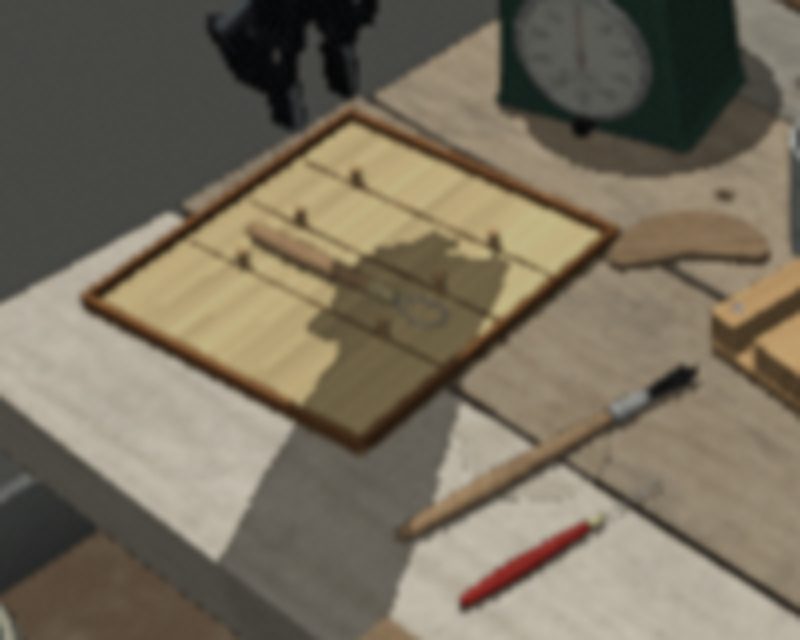

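View pics/t11.png

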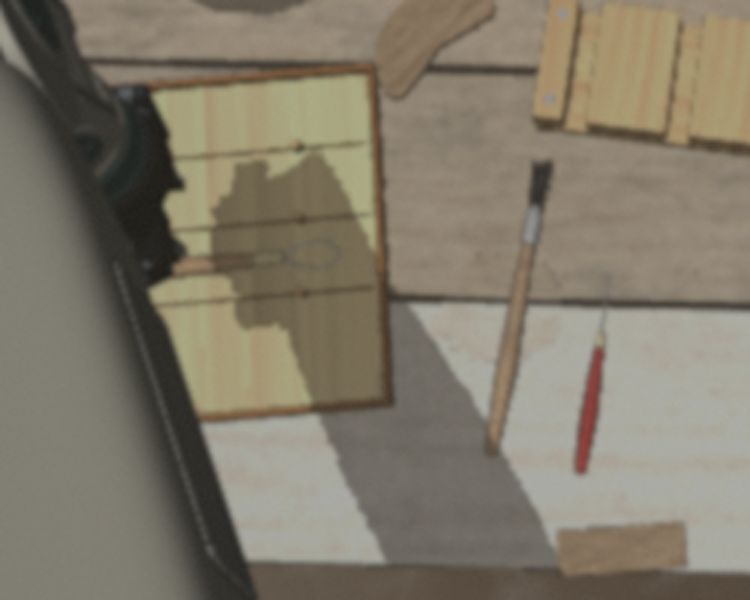

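>>> step_arm(linear=[[-0.004,-0.014,0],[-0.007,-0.028,0],[-0.007,-0.028,0],[-0.007,-0.028,0],[-0.007,-0.028,0],[-0.007,-0.028,-0.003],[-0.007,-0.028,-0.005],[-0.007,-0.028,-0.005],[-0.007,-0.028,-0.005],[-0.007,-0.028,-0.005],[-0.006,-0.02,-0.005],[0,0,0]], rotation=[[0,0,0.07],[-0.001,0,0.13],[-0.001,0,0.13],[-0.001,0,0.13],[-0.001,0,0.13],[-0.001,0,0.13],[-0.001,0,0.13],[-0.001,0,0.13],[-0.001,0,0.13],[-0.001,0,0.13],[0,0,0.1],[0,0,0]], claw=[0.04,0.04,0.04,0.04,0.04,0.04,0.04,0.04,0.04,0.04,0.04,0.04])

```text
time_s: 43.48
eef_pos: [0.4142, 0.0454, 0.0998]
tool_rot: [0.001, 0.733, 0.681, -0.013]
ft_force: [0.5, 0.7, 0.4]
finger_gap: 0.469
```

>>> step_arm(linear=[[0,0,0],[0,0,0]], rotation=[[0,0,0],[0,0,0]], claw=[0.04,0.04])

```text
time_s: 43.72
eef_pos: [0.414, 0.0463, 0.0992]
tool_rot: [0.0, 0.733, 0.68, -0.013]
ft_force: [-0.0, 0.4, 0.2]
finger_gap: 0.466
```

```bash
python3 - <<'E'
from go import *
show()
delta([.427,.053,.06],down(83.8))
E
```

```text
t 43.73 [0.414  0.0463 0.0992] F [-0.   0.4  0.2] gap 39.8 q [-0.03  0.04 -0.61  0.94 -0.02  0.04]
dp [ 0.013   0.0067 -0.0392] dr [ 0.017 -0.019 -0.033] n 1 | per row [ 0.013   0.0067 -0.0392] [ 0.017 -0.019 -0.033]
```

>>> step_arm(linear=[[0.007,0.004,-0.005],[0.006,0.003,-0.01],[0,0,-0.015],[0,0,-0.01],[0,0,0],[0,0,0]], rotation=[[0.009,-0.01,-0.016],[0.008,-0.009,-0.016],[0,0,0],[0,0,0],[0,0,0],[0,0,0]], claw=[0.04,0.04,0.04,0.04,0.04,0.04])

```text
time_s: 44.48
eef_pos: [0.4298, 0.0557, 0.0568]
tool_rot: [0.0, 0.744, 0.668, 0.002]
ft_force: [-0.4, -0.7, -0.3]
finger_gap: 0.467
```

```bash
python3 - <<'E'
from go import *
from bench import read_camera
show()
delta([.427,.053,.002],down(83.8))
x,y,w,h,k=210,190,140,120,5
cv2.imwrite("pics/s12.png",cv2.resize(read_camera("scene")[y:y+h,x:x+w],None,fx=k,fy=k,interpolation=cv2.INTER_CUBIC))
E
```

```text
t 44.48 [0.4298 0.0557 0.0568] F [-0.4 -0.7 -0.3] gap 39.9 q [-0.02  0.11 -0.64  0.81  0.    0.09]
dp [-0.0028 -0.0027 -0.0548] dr [-0.002  0.004  0.   ] n 2 | per row [-0.0014 -0.0014 -0.0274] [-0.001  0.002  0.   ]
```

View pics/s12.png

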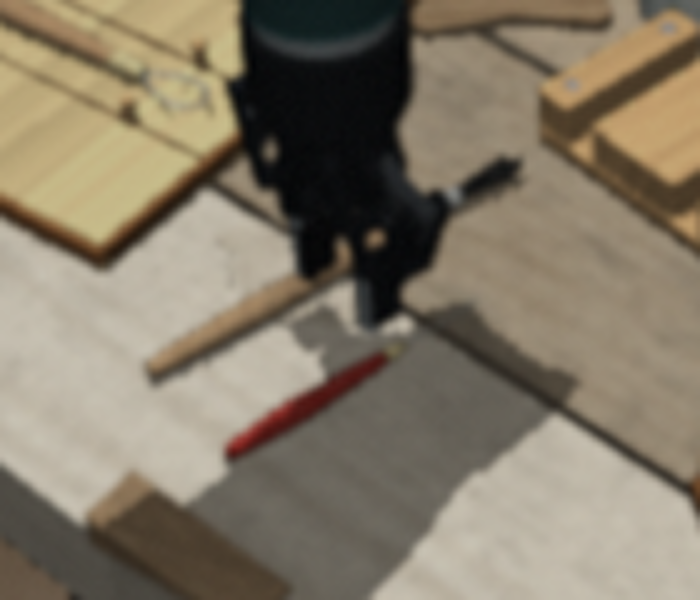

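>>> step_arm(linear=[[-0.003,-0.003,-0.01],[0,0,-0.015],[0,0,-0.015],[0,0,-0.006],[0,0,0],[0,0,0]], rotation=[[-0.002,0.004,0],[0,0,0],[0,0,0],[0,0,0],[0,0,0],[0,0,0]], claw=[0.04,0.04,0.04,0.04,0.04,0.04])

```text
time_s: 45.28
eef_pos: [0.4276, 0.0519, 0.01]
tool_rot: [0.001, 0.745, 0.667, 0.001]
ft_force: [0.4, -0.0, -0.4]
finger_gap: 0.469
```

```bash
python3 - <<'E'
from go import *
show()
delta([.427,.053,.002],down(83.8))
E
```

```text
t 45.27 [0.4276 0.0519 0.01  ] F [ 0.4 -0.  -0.4] gap 40.0 q [-0.03  0.18 -0.69  0.7  -0.    0.08]
dp [-0.0006  0.0011 -0.008 ] dr [0.001 0.002 0.001] n 1 | per row [-0.0006  0.0011 -0.008 ] [0.001 0.002 0.001]
```

>>> step_arm(linear=[[0,0.001,-0.006],[0,0,-0.003],[0,0,0],[0,0,0],[0,0,0],[0,0,0],[0,0,0],[0,0,0]], rotation=[[0,0,0],[0,0,0],[0,0,0],[0,0,0],[0,0,0],[0,0,0],[0,0,0],[0,0,0]], claw=[0.04,0.04,0.03,0.02,0.012,0.006,0.006,0.006])

```text
time_s: 46.28
eef_pos: [0.4289, 0.0529, 0.0016]
tool_rot: [0.002, 0.745, 0.667, 0.002]
ft_force: [-0.4, -0.0, -0.1]
finger_gap: 0.136
```

>>> step_arm(linear=[[0,0,0.015],[0,0,0.025],[0,0,0.025],[0,0,0.025],[0,0,0.02],[0,0,0]], rotation=[[0,0,0],[0,0,0],[0,0,0],[0,0,0],[0,0,0],[0,0,0]], claw=[0.006,0.006,0.006,0.006,0.006,0.006])

```text
time_s: 47.02
eef_pos: [0.4268, 0.0529, 0.1137]
tool_rot: [0.001, 0.745, 0.667, 0.001]
ft_force: [-0.1, -0.5, -0.6]
finger_gap: 0.14
```

```bash
python3 - <<'E'
from go import *
from bench import read_camera
show()
delta(traypt(44,0,100),down(6.4))
x,y,w,h,k=210,170,140,120,5
cv2.imwrite("pics/s13.png",cv2.resize(read_camera("scene")[y:y+h,x:x+w],None,fx=k,fy=k,interpolation=cv2.INTER_CUBIC))
E
```

```text
t 47.02 [0.4268 0.0529 0.1137] F [-0.1 -0.5 -0.6] gap 12.0 q [-0.03  0.03 -0.59  0.95 -0.    0.08]
dp [ 0.135   0.295  -0.0137] dr [ 2.00e-03  1.00e-03 -1.35e+00] n 9 | per row [ 0.015   0.0328 -0.0015] [ 0.    0.   -0.15]
```

View pics/s13.png

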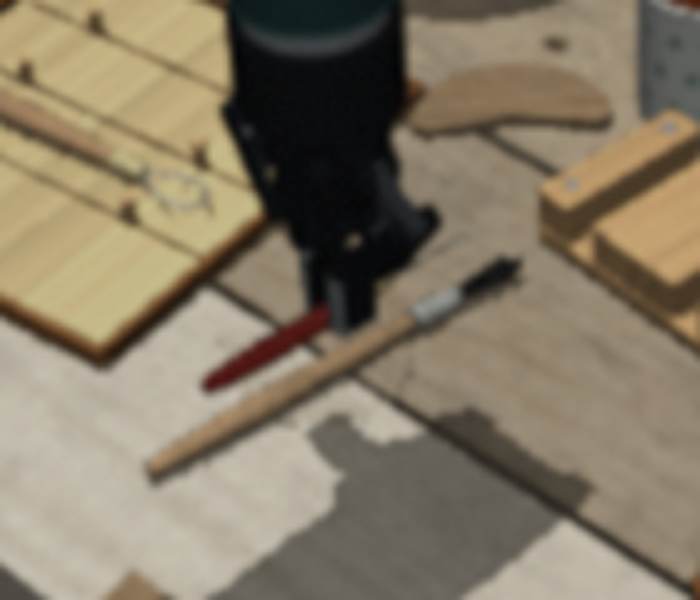

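Needle held (12 mm gap). Move to channel 3.

>>> step_arm(linear=[[0.006,0.014,0],[0.013,0.028,0.002],[0.013,0.028,0.002],[0.013,0.028,0.002],[0.013,0.028,0.002],[0.013,0.028,0.002],[0.013,0.028,0.002],[0.013,0.028,0],[0.013,0.028,0],[0.012,0.027,0],[0.008,0.015,0],[0,0,0]], rotation=[[0,0,-0.06],[0,0,-0.13],[0,0,-0.13],[0,0,-0.13],[0,0,-0.13],[0,0,-0.13],[0,0,-0.13],[0,0,-0.13],[0,0,-0.13],[0,0,-0.13],[0,0,-0.1],[0,0,0]], claw=[0.006,0.006,0.006,0.006,0.006,0.006,0.006,0.006,0.006,0.006,0.006,0.006])

```text
time_s: 48.58
eef_pos: [0.5461, 0.3384, 0.1027]
tool_rot: [-0.004, 0.999, 0.043, -0.014]
ft_force: [-0.3, -0.3, -0.7]
finger_gap: 0.14
```

```bash
python3 - <<'E'
from go import *
show()
delta(traypt(44,0,60),down(6.4))
E
```

```text
t 48.58 [0.5461 0.3384 0.1027] F [-0.3 -0.3 -0.7] gap 11.9 q [ 0.45  0.41 -0.12  1.06  0.02  1.93]
dp [ 0.0157  0.0095 -0.0427] dr [-0.007 -0.028  0.026] n 1 | per row [ 0.0157  0.0095 -0.0427] [-0.007 -0.028  0.026]
```

>>> step_arm(linear=[[0.008,0.005,0],[0.007,0.004,0],[0,0,-0.02],[0,0,-0.02],[0,0,0],[0,0,0]], rotation=[[-0.003,-0.014,0.013],[-0.003,-0.014,0.013],[0,0,0],[0,0,0],[0,0,0],[0,0,0]], claw=[0.006,0.006,0.006,0.006,0.006,0.006])

```text
time_s: 49.32
eef_pos: [0.5617, 0.3453, 0.0613]
tool_rot: [0.001, 0.998, 0.058, 0.001]
ft_force: [0.6, -0.0, -0.7]
finger_gap: 0.138
```

```bash
python3 - <<'E'
from go import *
show()
delta(traypt(44,0,8),down(6.4))
E
```

```text
t 49.33 [0.5617 0.3453 0.0613] F [ 0.6 -0.  -0.7] gap 11.8 q [ 0.45  0.46 -0.14  0.97 -0.    1.91]
dp [ 0.0001  0.0026 -0.0533] dr [ 0.002  0.001 -0.005] n 2 | per row [ 0.0001  0.0013 -0.0266] [ 0.001  0.001 -0.003]
```

>>> step_arm(linear=[[0,0.002,-0.013],[0,0,-0.02],[0,0,-0.01],[0,0,0],[0,0,0]], rotation=[[0.002,0.001,-0.005],[0,0,0],[0,0,0],[0,0,0],[0,0,0]], claw=[0.006,0.006,0.006,0.006,0.006])

```text
time_s: 49.95
eef_pos: [0.5622, 0.3475, 0.0162]
tool_rot: [-0.0, 0.998, 0.056, 0.001]
ft_force: [0.1, -0.2, -0.3]
finger_gap: 0.136
```

```bash
python3 - <<'E'
from go import *
show()
delta(traypt(44,0,7),down(6.4))
E
```

```text
t 49.95 [0.5622 0.3475 0.0162] F [ 0.1 -0.2 -0.3] gap 11.6 q [ 0.46  0.51 -0.17  0.89  0.    1.91]
dp [-0.0004  0.0003 -0.0092] dr [-0.001  0.002 -0.   ] n 1 | per row [-0.0004  0.0003 -0.0092] [-0.001  0.002 -0.   ]
```

>>> step_arm(linear=[[0,0,-0.006],[0,0,-0.004],[0,0,0]], rotation=[[0,0,0],[0,0,0],[0,0,0]], claw=[0.006,0.006,0.006])

```text
time_s: 50.32
eef_pos: [0.5632, 0.348, 0.0069]
tool_rot: [-0.001, 0.998, 0.056, 0.002]
ft_force: [0.4, -0.8, 0.6]
finger_gap: 0.138
```

>>> step_arm(linear=[[0,0,0],[0,0,0],[0,0,0],[0,0,0.015],[0,0,0.03],[0,0,0.035],[0,0,0.03],[0,0,0.02],[0,0,0]], rotation=[[0,0,0],[0,0,0],[0,0,0],[0,0,0],[0,0,0],[0,0,0],[0,0,0],[0,0,0],[0,0,0]], claw=[0.02,0.026,0.032,0.035,0.035,0.035,0.035,0.035,0.035])

```text
time_s: 51.45
eef_pos: [0.5639, 0.3484, 0.1466]
tool_rot: [-0.002, 0.998, 0.056, 0.004]
ft_force: [-0.0, 0.2, -0.6]
finger_gap: 0.408
```

```bash
python3 - <<'E'
from go import *
from bench import read_camera
show()
delta([.477,.114,.11],down(82.8))
cv2.imwrite("pics/t14.png",cv2.resize(read_camera("top")[160:360,100:350],None,fx=3,fy=3,interpolation=cv2.INTER_CUBIC))
x,y,w,h,k=140,130,200,160,4
cv2.imwrite("pics/s14.png",cv2.resize(read_camera("scene")[y:y+h,x:x+w],None,fx=k,fy=k,interpolation=cv2.INTER_CUBIC))
E
```

```text
t 51.45 [0.5639 0.3484 0.1466] F [-0.   0.2 -0.6] gap 34.9 q [ 0.46  0.39 -0.06  1.12  0.    1.91]
dp [-0.0869 -0.2344 -0.0366] dr [-0.009  0.004  1.333] n 9 | per row [-0.0097 -0.026  -0.0041] [-0.001  0.     0.148]
```

View pics/s14.png

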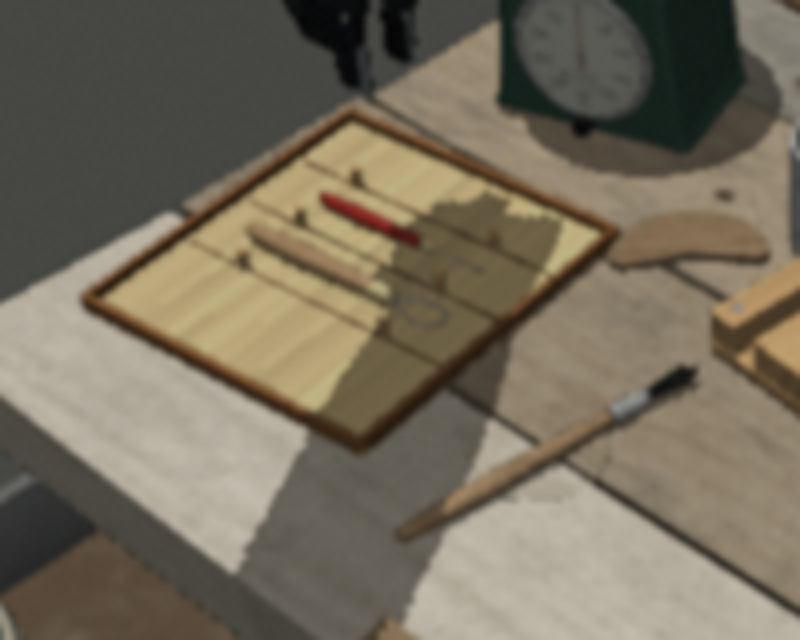

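View pics/t14.png

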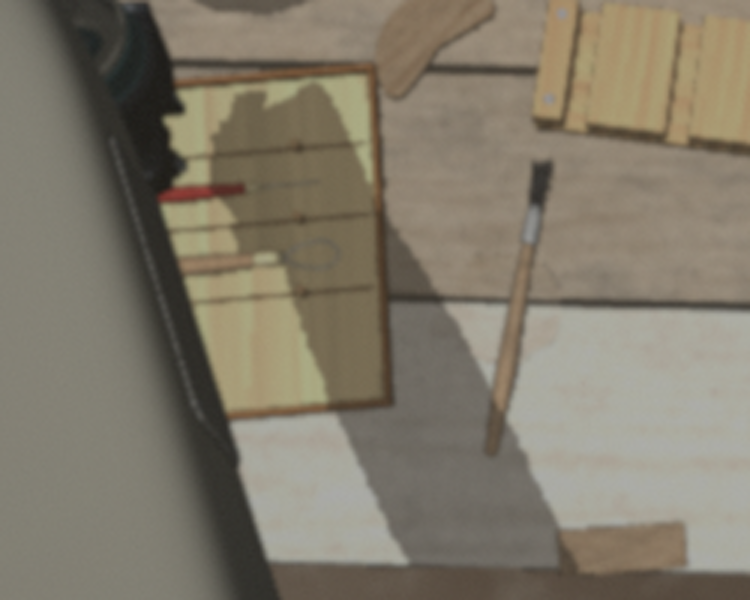

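```bash
python3 - <<'E'
from h import *
for n,a,b in(("scene",(313,222.5),(240.3,263.8)),("top",(100+541/3,160+158/3),(100+492/3,160+455/3))):
    P=[ray(n,u,.008) for u in(a,b)]; d=P[0]-P[1]; print(n,P,(P[0]+P[1])/2,np.degrees(np.arctan2(d[1],d[0])),np.linalg.norm(d))
E
```

```text
scene [array([0.59520555, 0.09843252, 0.008     ]), array([0.36681684, 0.12992979, 0.008     ])] [0.48101119 0.11418116 0.008     ] -7.852177679000471 0.23055038311887677
top [array([0.59448595, 0.10006152, 0.008     ]), array([0.36275213, 0.12810889, 0.008     ])] [0.47861904 0.11408521 0.008     ] -6.901097540811925 0.233424969334781
```

>>> step_arm(linear=[[-0.004,-0.01,0],[-0.008,-0.022,0],[-0.008,-0.022,0],[-0.008,-0.022,0],[-0.008,-0.022,0],[-0.008,-0.022,0],[-0.008,-0.022,-0.005],[-0.008,-0.022,-0.005],[-0.008,-0.022,-0.005],[-0.008,-0.022,-0.005],[-0.006,-0.018,-0.005],[0,0,0]], rotation=[[0,0,0.06],[-0.001,0,0.13],[-0.001,0,0.13],[-0.001,0,0.13],[-0.001,0,0.13],[-0.001,0,0.13],[-0.001,0,0.13],[-0.001,0,0.13],[-0.001,0,0.13],[-0.001,0,0.13],[0,0,0.1],[0,0,0]], claw=[0.045,0.045,0.045,0.045,0.045,0.045,0.045,0.045,0.045,0.045,0.045,0.045])

```text
time_s: 53.05
eef_pos: [0.4625, 0.1113, 0.0991]
tool_rot: [0.003, 0.736, 0.677, -0.014]
ft_force: [0.0, -0.1, -0.2]
finger_gap: 0.526
```

```bash
python3 - <<'E'
from go import *
show()
delta([.477,.114,.06],down(82.8))
E
```

```text
t 53.05 [0.4625 0.1113 0.0991] F [ 0.  -0.1 -0.2] gap 44.9 q [ 0.11  0.14 -0.5   0.95 -0.02  0.2 ]
dp [ 0.0145  0.0027 -0.0391] dr [ 0.023 -0.017 -0.041] n 1 | per row [ 0.0145  0.0027 -0.0391] [ 0.023 -0.017 -0.041]
```

Centre ≈ (0.479, 0.114), yaw −7.2°.

>>> step_arm(linear=[[0.008,0.002,-0.005],[0.008,0.001,-0.01],[0,0,-0.015],[0,0,-0.01],[0,0,0],[0,0,0]], rotation=[[0.012,-0.009,-0.02],[0.011,-0.008,-0.02],[0,0,0],[0,0,0],[0,0,0],[0,0,0]], claw=[0.045,0.045,0.045,0.045,0.045,0.045])

```text
time_s: 53.8
eef_pos: [0.4797, 0.1162, 0.0548]
tool_rot: [-0.001, 0.751, 0.66, 0.0]
ft_force: [-0.4, 0.3, 0.8]
finger_gap: 0.526
```

```bash
python3 - <<'E'
from go import *
show()
delta([.479,.114,.002],down(82.8))
E
```

```text
t 53.8 [0.4797 0.1162 0.0548] F [-0.4  0.3  0.8] gap 44.9 q [ 0.11  0.21 -0.52  0.84  0.    0.23]
dp [-0.0007 -0.0022 -0.0528] dr [-0.002 -0.001  0.002] n 2 | per row [-0.0003 -0.0011 -0.0264] [-0.001 -0.001  0.001]
```

>>> step_arm(linear=[[-0.001,-0.002,-0.01],[0,0,-0.015],[0,0,-0.015],[0,0,-0.006],[0,0,0],[0,0,0]], rotation=[[-0.002,-0.001,0.002],[0,0,0],[0,0,0],[0,0,0],[0,0,0],[0,0,0]], claw=[0.045,0.045,0.045,0.045,0.045,0.045])

```text
time_s: 54.55
eef_pos: [0.4784, 0.1141, 0.0057]
tool_rot: [0.0, 0.75, 0.661, 0.0]
ft_force: [0.1, 0.4, -0.5]
finger_gap: 0.522
```

```bash
python3 - <<'E'
from go import *
show()
delta([.479,.114,.002],down(82.8))
E
```

```text
t 54.55 [0.4784 0.1141 0.0057] F [ 0.1  0.4 -0.5] gap 44.5 q [ 0.1   0.28 -0.57  0.72 -0.    0.23]
dp [ 0.0006 -0.0001 -0.0037] dr [0. 0. 0.] n 1 | per row [ 0.0006 -0.0001 -0.0037] [0. 0. 0.]
```

>>> step_arm(linear=[[0,0,-0.004],[0,0,0],[0,0,0],[0,0,0],[0,0,0],[0,0,0],[0,0,0]], rotation=[[0,0,0],[0,0,0],[0,0,0],[0,0,0],[0,0,0],[0,0,0],[0,0,0]], claw=[0.04,0.035,0.025,0.016,0.008,0.008,0.008])

```text
time_s: 55.42
eef_pos: [0.4798, 0.1143, 0.0027]
tool_rot: [0.001, 0.75, 0.661, 0.001]
ft_force: [0.8, 0.4, -0.6]
finger_gap: 0.215
```

>>> step_arm(linear=[[0,0,0.015],[0,0,0.025],[0,0,0.025],[0,0,0.025],[0,0,0.02],[0,0,0]], rotation=[[0,0,0],[0,0,0],[0,0,0],[0,0,0],[0,0,0],[0,0,0]], claw=[0.008,0.008,0.008,0.008,0.008,0.008])

```text
time_s: 56.18
eef_pos: [0.48, 0.1143, 0.1205]
tool_rot: [0.002, 0.75, 0.661, 0.002]
ft_force: [0.2, 0.1, -0.5]
finger_gap: 0.22
```

```bash
python3 - <<'E'
from go import *
from bench import read_camera
show()
delta(traypt(103.5,0,115),down(6.4))
x,y,w,h,k=210,150,160,120,5
cv2.imwrite("pics/s15.png",cv2.resize(read_camera("scene")[y:y+h,x:x+w],None,fx=k,fy=k,interpolation=cv2.INTER_CUBIC))
E
```

```text
t 56.17 [0.48   0.1143 0.1205] F [ 0.2  0.1 -0.5] gap 18.8 q [ 0.1   0.13 -0.46  0.98 -0.    0.23]
dp [ 0.141   0.2402 -0.0055] dr [ 0.004  0.005 -1.333] n 9 | per row [ 0.0157  0.0267 -0.0006] [ 0.     0.001 -0.148]
```

View pics/s15.png

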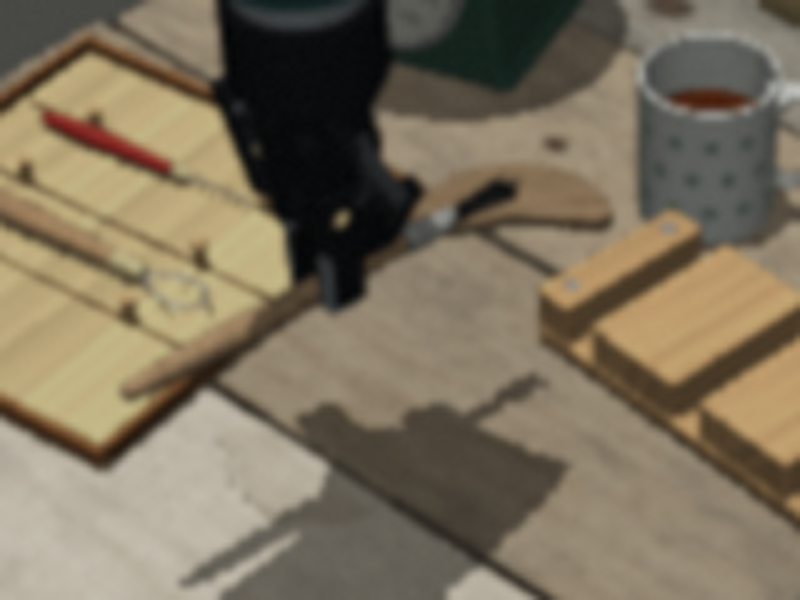

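```bash
python3 - <<'E'
from h import *
# triangulate pan centre
def tri(a,b):
    M=[]
    for n,uv in(("scene",a),("top",b)):
        c=C[n]; P=c["mtx"]@np.c_[c["R"],c["t"]]; M.append((P,np.array(uv,float)))
    X=cv2.triangulatePoints(M[0][0],M[1][0],M[0][1],M[1][1])[:,0]; return X[:3]/X[3]
c=tri((292,99),(156,94)); print(c)
print("front edge",ray("top",(160,138),c[2]),"right edge",ray("top",(203,95),c[2]),"base",ray("top",(150,156),0),ray("top",(213,144),0))
E
```

```text
[0.79703673 0.35821063 0.19056881]
front edge [0.69794208 0.34124438 0.19056881] right edge [0.7969598  0.2592161  0.19056881] base [0.73137928 0.42076559 0.        ] [0.76591195 0.27069161 0.        ]
```

>>> step_arm(linear=[[0.006,0.012,0.003],[0.013,0.023,0.003],[0.013,0.023,0.002],[0.013,0.023,0.002],[0.013,0.023,0.002],[0.013,0.023,0.002],[0.013,0.023,0.002],[0.013,0.023,0],[0.013,0.023,0],[0.013,0.022,0],[0.008,0.012,0],[0,0,0]], rotation=[[0,0,-0.06],[0,0,-0.13],[0,0,-0.13],[0,0,-0.13],[0,0,-0.13],[0,0,-0.13],[0,0,-0.13],[0,0,-0.13],[0,0,-0.13],[0,0,-0.13],[0,0,-0.09],[0,0,0]], claw=[0.008,0.008,0.008,0.008,0.008,0.008,0.008,0.008,0.008,0.008,0.008,0.008])

```text
time_s: 57.72
eef_pos: [0.6019, 0.3478, 0.1186]
tool_rot: [-0.001, 0.999, 0.04, -0.012]
ft_force: [0.2, -1.1, -0.8]
finger_gap: 0.217
```

```bash
python3 - <<'E'
from go import *
show()
delta(traypt(103.5,0,60),down(6.4))
E
```

```text
t 57.73 [0.6019 0.3478 0.1186] F [ 0.2 -1.1 -0.8] gap 18.5 q [0.43 0.48 0.02 1.13 0.01 1.92]
dp [ 0.0191  0.0066 -0.0586] dr [-0.001 -0.024  0.032] n 2 | per row [ 0.0095  0.0033 -0.0293] [-0.001 -0.012  0.016]
```

>>> step_arm(linear=[[0.009,0.003,0],[0.009,0.003,0],[0,0,-0.02],[0,0,-0.02],[0,0,-0.01],[0,0,0],[0,0,0]], rotation=[[0,-0.012,0.016],[0,-0.012,0.016],[0,0,0],[0,0,0],[0,0,0],[0,0,0],[0,0,0]], claw=[0.008,0.008,0.008,0.008,0.008,0.008,0.008])

```text
time_s: 58.6
eef_pos: [0.6182, 0.3508, 0.0625]
tool_rot: [0.001, 0.998, 0.058, -0.002]
ft_force: [-0.2, -0.7, -0.3]
finger_gap: 0.218
```

```bash
python3 - <<'E'
from go import *
from bench import read_camera
show()
delta(traypt(103.5,0,9),down(6.4))
x,y,w,h,k=140,70,200,180,3.5
cv2.imwrite("pics/s16.png",cv2.resize(read_camera("scene")[y:y+h,x:x+w],None,fx=k,fy=k,interpolation=cv2.INTER_CUBIC))
E
```

```text
t 58.6 [0.6182 0.3508 0.0625] F [-0.2 -0.7 -0.3] gap 18.6 q [ 0.43  0.54 -0.    1.03 -0.    1.88]
dp [ 0.0028  0.0037 -0.0535] dr [ 0.002 -0.004 -0.004] n 2 | per row [ 0.0014  0.0018 -0.0268] [ 0.001 -0.002 -0.002]
```

View pics/s16.png

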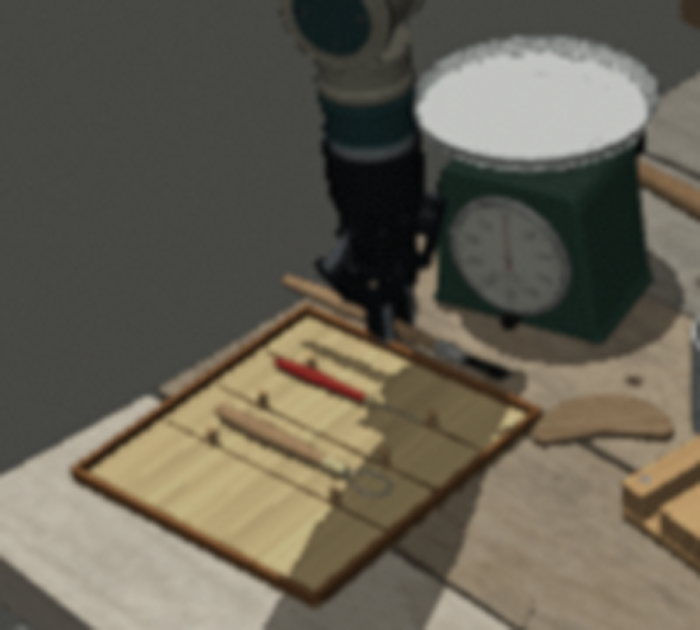

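```bash
python3 - <<'E'
from go import *
c,Rc,s=cur()
y=np.radians(6.4)
d=np.array([-np.sin(y),np.cos(y),0])
for z in(.066,.071): print([(((proj("scene",c*[1,1,0]+[0,0,z]+k*.1175*d)[0]+.5)-[140,70])*3.5).round(0) for k in(1,-1)])
E
```

```text
[array([284., 283.]), array([508., 380.])]
[array([284., 278.]), array([508., 375.])]
```

>>> step_arm(linear=[[0.002,0.004,-0.013],[0.001,0,-0.02],[0,0,-0.01],[0,0,0],[0,0,0]], rotation=[[0.002,-0.003,-0.003],[0,0,0],[0,0,0],[0,0,0],[0,0,0]], claw=[0.008,0.008,0.008,0.008,0.008])

```text
time_s: 59.28
eef_pos: [0.6216, 0.3554, 0.0169]
tool_rot: [-0.0, 0.998, 0.056, 0.0]
ft_force: [0.2, 0.2, -0.1]
finger_gap: 0.216
```

```bash
python3 - <<'E'
from go import *
show()
delta(traypt(103.5,0,8),down(6.4))
E
```

```text
t 59.27 [0.6216 0.3554 0.0169] F [ 0.2  0.2 -0.1] gap 18.5 q [ 0.43  0.59 -0.03  0.95  0.    1.89]
dp [-0.0006 -0.0009 -0.0089] dr [-0.001  0.    -0.001] n 1 | per row [-0.0006 -0.0009 -0.0089] [-0.001  0.    -0.001]
```

>>> step_arm(linear=[[-0.001,0,-0.006],[0,0,-0.004],[0,0,0]], rotation=[[0,0,0],[0,0,0],[0,0,0]], claw=[0.008,0.008,0.008])

```text
time_s: 59.65
eef_pos: [0.6214, 0.3557, 0.0078]
tool_rot: [-0.001, 0.998, 0.056, 0.001]
ft_force: [0.8, -0.7, 1.1]
finger_gap: 0.211
```

```bash
python3 - <<'E'
from go import *
show()
delta(traypt(103.5,0,8),down(6.4))
E
```

```text
t 59.65 [0.6214 0.3557 0.0078] F [ 0.8 -0.7  1.1] gap 18.0 q [ 0.43  0.6  -0.04  0.93  0.    1.89]
dp [-0.0005 -0.0013  0.0002] dr [-0.001  0.002 -0.001] n 1 | per row [-0.0005 -0.0013  0.0002] [-0.001  0.002 -0.001]
```

>>> step_arm(linear=[[0,0,0],[0,0,0],[0,0,0.004],[0,0,0.012],[0,0,0.015],[0,0,0.02],[0,0,0.03],[0,0,0.03],[0,0,0.03],[0,0,0]], rotation=[[0,0,0],[0,0,0],[0,0,0],[0,0,0],[0,0,0],[0,0,0],[0,0,0],[0,0,0],[0,0,0],[0,0,0]], claw=[0.023,0.025,0.025,0.025,0.026,0.028,0.03,0.03,0.03,0.03])

```text
time_s: 60.9
eef_pos: [0.6236, 0.3568, 0.1632]
tool_rot: [-0.003, 0.998, 0.056, 0.006]
ft_force: [-1.3, -0.0, -0.1]
finger_gap: 0.35
```

```bash
python3 - <<'E'
from go import *
from bench import read_camera
show()
x,y,w,h,k=140,130,200,160,4
cv2.imwrite("pics/s17.png",cv2.resize(read_camera("scene")[y:y+h,x:x+w],None,fx=k,fy=k,interpolation=cv2.INTER_CUBIC))
delta([.35,.1,.3],down(6.4))
E
```

```text
t 60.9 [0.6236 0.3568 0.1632] F [-1.3 -0.  -0.1] gap 29.9 q [0.43 0.47 0.1  1.19 0.   1.89]
dp [-0.2726 -0.2563  0.1387] dr [-0.004  0.008 -0.001] n 8 | per row [-0.0341 -0.032   0.0173] [-0.001  0.001 -0.   ]
```

View pics/s17.png

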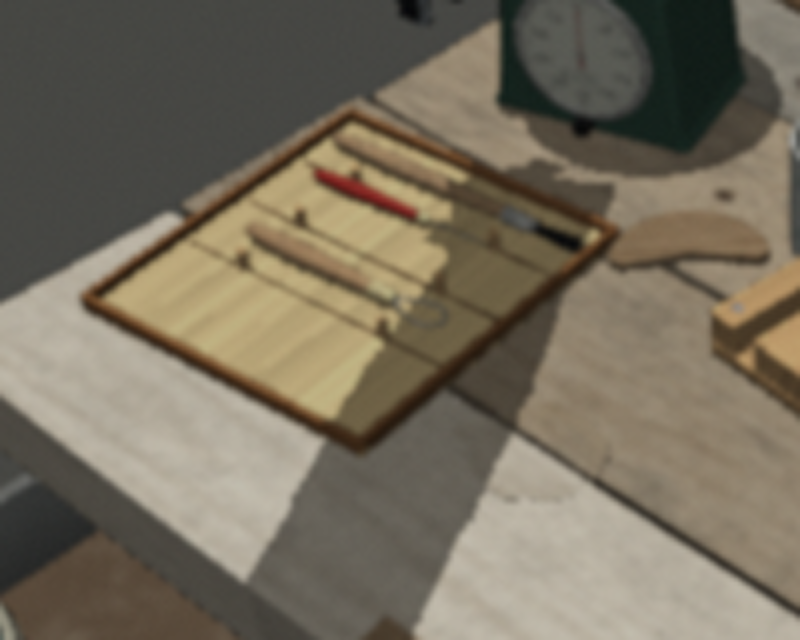

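>>> step_arm(linear=[[0,0,0.03],[-0.01,-0.02,0.03],[-0.01,-0.035,0.03],[-0.01,-0.05,0.02],[-0.01,-0.05,0],[-0.01,-0.05,0],[-0.01,-0.05,0],[-0.01,-0.05,0],[-0.01,-0.03,0],[0,0,0]], rotation=[[0,0,0],[0,0,0.1],[0,0,0.12],[0,0,0.12],[0,0,0.12],[0,0,0.12],[0,0,0.12],[0,0,0.12],[0,0,0.1],[0,0,0]], claw=[0.03,0.03,0.03,0.03,0.03,0.03,0.03,0.03,0.03,0.03])

```text
time_s: 62.2
eef_pos: [0.531, 0.0106, 0.262]
tool_rot: [-0.001, 0.861, 0.508, -0.005]
ft_force: [-0.0, 0.5, -0.5]
finger_gap: 0.354
```

```bash
python3 - <<'E'
from go import *
from bench import read_camera
show()
t=read_camera("top"); cv2.imwrite("pics/t18full.png",t)
cv2.imwrite("pics/t18.png",cv2.resize(t[170:320,100:250],None,fx=4,fy=4,interpolation=cv2.INTER_CUBIC))
s=read_camera("scene");cv2.imwrite("pics/s18full.png",s)
x,y,w,h,k=150,140,160,110,5
cv2.imwrite("pics/s18.png",cv2.resize(s[y:y+h,x:x+w],None,fx=k,fy=k,interpolation=cv2.INTER_CUBIC))
E
```

```text
t 62.2 [0.531  0.0106 0.262 ] F [-0.   0.5 -0.5] gap 30.2 q [-0.1   0.1  -0.17  1.3  -0.    0.41]
```

View pics/t18.png

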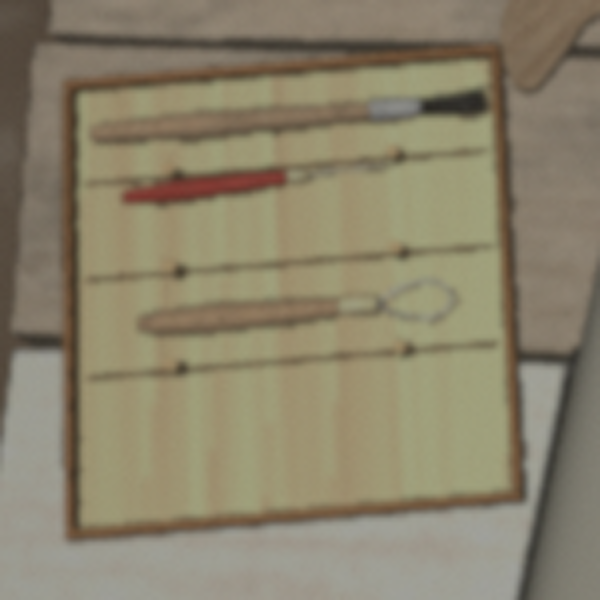

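View pics/s18.png

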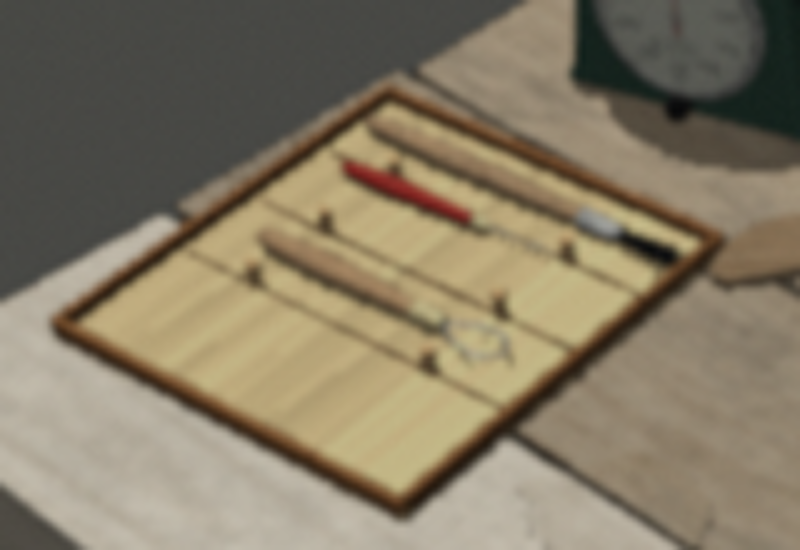

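View pics/t18full.png

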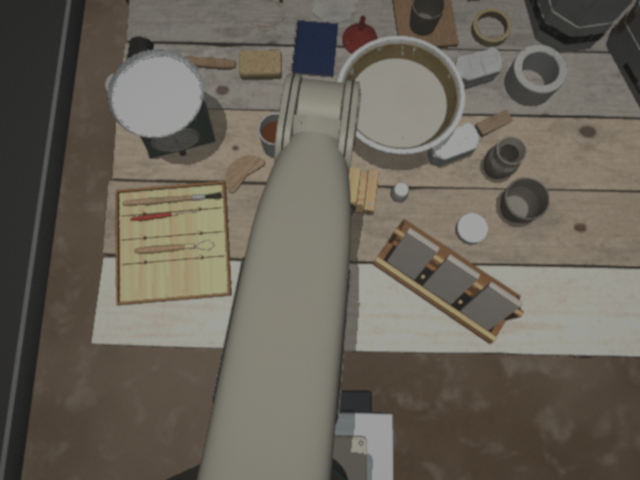

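```bash
python3 - <<'E'
from go import *
def tf(P):
    d=P-np.array([TRAY[0],TRAY[1],0]); c,s=np.cos(TRAY[2]),np.sin(TRAY[2]); return np.array([c*d[0]+s*d[1],-s*d[0]+c*d[1],P[2]])*1000
for nm,a,b,z in(("needle",(122,198),(392,165),.012),("needle handle",(122,198),(285,178),.012),("loop",(138,323),(460,299),.0135),("brush",(90,132),(488,102),.013)):
    P=[ray("top",(100+u[0]/4-.4,170+u[1]/4-.4),z) for u in(a,b)]; d=P[1]-P[0]
    print(nm,tf(P[0]).round(1),tf(P[1]).round(1),"mid",((P[0]+P[1])/2).round(4),np.degrees(np.arctan2(d[1],d[0])).round(1))
for nm,a,b,z in(("needle handle",(345,170),(472,216),.012),("brush",(370,125),(678,257),.013),("loop",(262,240),(512,358),.0135)):
    P=[ray("scene",(150+u[0]/5-.4,140+u[1]/5-.4),z) for u in(a,b)]; print("scene",nm,[tf(p).round(1) for p in P])
E
```

```text
needle [63.1 99.5 12. ] [ 69.2 -57.8  12. ] mid [0.5815 0.3711 0.012 ] -81.4
needle handle [63.1 99.5 12. ] [66.8  4.7 12. ] mid [0.5769 0.402  0.012 ] -81.4
loop [-12.6  90.8  13.5] [-14.8 -93.8  13.5] mid [0.5047 0.34   0.0135] -84.3
brush [104.5 117.3  13. ] [ 102.4 -115.7   13. ] mid [0.6209 0.3553 0.013 ] -84.1
scene needle handle [array([63. , 97.8, 12. ]), array([71.9,  7.7, 12. ])]
scene brush [array([103.5, 115.4,  13. ]), array([ 108.2, -113.1,   13. ])]
scene loop [array([-13.9,  89.2,  13.5]), array([-11.8, -94.1,  13.5])]
```

```bash
python3 - <<'E'
from go import *
print(traypt(62,86,0)); delta(traypt(62,86,120),down(8))
E
```

```text
[0.57017356 0.43534903 0.        ]
dp [ 0.0383  0.4231 -0.1422] dr [-0.001 -0.01  -0.927] n 9 | per row [ 0.0043  0.047  -0.0158] [-0.    -0.001 -0.103]
```

>>> step_arm(linear=[[0.002,0.02,0],[0.004,0.04,0],[0.004,0.04,0],[0.004,0.04,0],[0.004,0.04,0],[0.004,0.04,0],[0.004,0.04,-0.02],[0.004,0.04,-0.025],[0.004,0.04,-0.03],[0.004,0.04,-0.03],[0.002,0.03,-0.02],[0,0,0]], rotation=[[0,0,-0.05],[0,0,-0.09],[0,0,-0.09],[0,0,-0.09],[0,0,-0.09],[0,0,-0.09],[0,0,-0.09],[0,0,-0.09],[0,0,-0.09],[0,0,-0.09],[0,0,-0.06],[0,0,0]], claw=[0.026,0.026,0.026,0.026,0.026,0.026,0.026,0.026,0.026,0.026,0.026,0.026])

```text
time_s: 63.8
eef_pos: [0.5671, 0.4542, 0.1269]
tool_rot: [-0.004, 0.998, 0.064, -0.004]
ft_force: [-0.7, 0.0, -0.9]
finger_gap: 0.306
```

>>> step_arm(linear=[[0,0,0],[0,0,0]], rotation=[[0,0,0],[0,0,0]], claw=[0.026,0.026])

```text
time_s: 64.05
eef_pos: [0.5664, 0.4548, 0.1272]
tool_rot: [-0.004, 0.998, 0.065, -0.004]
ft_force: [-0.2, -0.2, -0.4]
finger_gap: 0.307
```

```bash
python3 - <<'E'
from go import *
show(); delta(traypt(62,86,60),down(8))
E
```

```text
t 64.05 [0.5664 0.4548 0.1272] F [-0.2 -0.2 -0.4] gap 26.2 q [0.58 0.52 0.1  1.16 0.01 2.02]
dp [ 0.0038 -0.0195 -0.0672] dr [-0.007 -0.009  0.01 ] n 2 | per row [ 0.0019 -0.0097 -0.0336] [-0.003 -0.005  0.005]
```

>>> step_arm(linear=[[0.002,-0.01,0],[0.002,-0.009,0],[0,0,-0.02],[0,0,-0.025],[0,0,-0.02],[0,0,0],[0,0,0]], rotation=[[-0.003,-0.005,0.005],[-0.003,-0.005,0.005],[0,0,0],[0,0,0],[0,0,0],[0,0,0],[0,0,0]], claw=[0.026,0.026,0.026,0.026,0.026,0.026,0.026])

```text
time_s: 64.92
eef_pos: [0.5718, 0.4305, 0.0603]
tool_rot: [-0.001, 0.998, 0.068, 0.002]
ft_force: [-0.2, 0.9, -0.1]
finger_gap: 0.308
```

```bash
python3 - <<'E'
from go import *
from bench import read_camera
show(); delta(traypt(62,86,35),down(8))
x,y,w,h,k=150,120,160,130,5
cv2.imwrite("pics/s19.png",cv2.resize(read_camera("scene")[y:y+h,x:x+w],None,fx=k,fy=k,interpolation=cv2.INTER_CUBIC))
E
```

```text
t 64.92 [0.5718 0.4305 0.0603] F [-0.2  0.9 -0.1] gap 26.3 q [ 0.56  0.55 -0.    1.02 -0.    1.99]
dp [-0.0016  0.0049 -0.0253] dr [-0.001  0.003  0.004] n 1 | per row [-0.0016  0.0049 -0.0253] [-0.001  0.003  0.004]
```

View pics/s19.png

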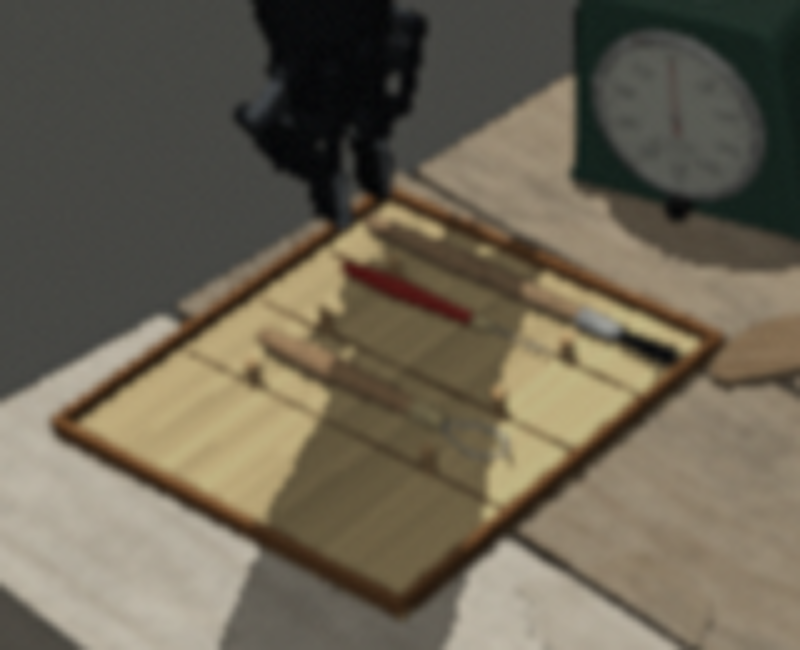

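>>> step_arm(linear=[[-0.001,0.004,-0.01],[0,0,-0.015],[0,0,0],[0,0,0]], rotation=[[0,0.003,0.004],[0,0,0],[0,0,0],[0,0,0]], claw=[0.026,0.026,0.026,0.026])

```text
time_s: 65.47
eef_pos: [0.5714, 0.4356, 0.035]
tool_rot: [-0.001, 0.998, 0.07, 0.001]
ft_force: [0.2, 0.2, 0.6]
finger_gap: 0.304
```

```bash
python3 - <<'E'
from go import *
from bench import read_camera
show(); delta(traypt(62,86,7),down(8))
x,y,w,h,k=180,120,80,80,8
cv2.imwrite("pics/s20.png",cv2.resize(read_camera("scene")[y:y+h,x:x+w],None,fx=k,fy=k,interpolation=cv2.INTER_CUBIC))
E
```

```text
t 65.47 [0.5714 0.4356 0.035 ] F [0.2 0.2 0.6] gap 26.0 q [ 0.56  0.58 -0.01  0.98  0.    1.99]
dp [-0.0012 -0.0002 -0.028 ] dr [-0.003  0.002 -0.   ] n 1 | per row [-0.0012 -0.0002 -0.028 ] [-0.003  0.002 -0.   ]
```

View pics/s20.png

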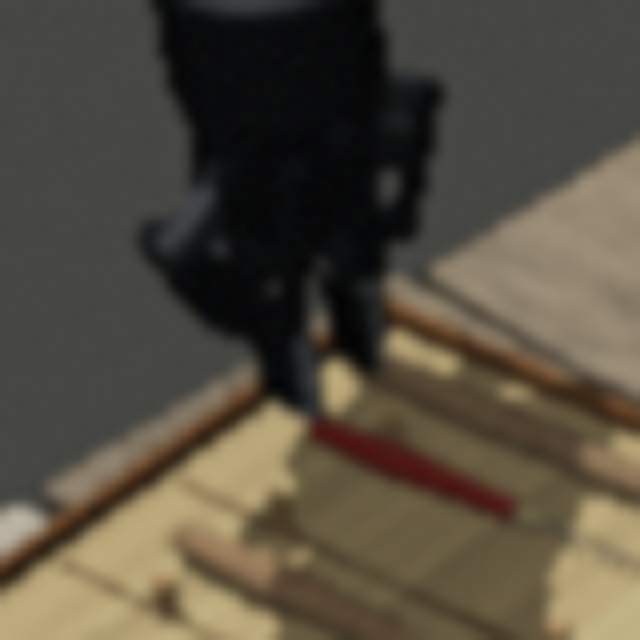

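>>> step_arm(linear=[[-0.001,0,-0.01],[0,0,-0.011],[0,0,0]], rotation=[[-0.003,0.002,0],[0,0,0],[0,0,0]], claw=[0.026,0.026,0.026])

```text
time_s: 65.9
eef_pos: [0.5702, 0.4354, 0.0127]
tool_rot: [0.0, 0.998, 0.07, -0.0]
ft_force: [-0.1, -1.0, -1.9]
finger_gap: 0.31
```

```bash
python3 - <<'E'
from go import *
from bench import read_camera
show(); delta(traypt(62,86,7),down(8))
x,y,w,h,k=180,120,80,80,8
cv2.imwrite("pics/s21.png",cv2.resize(read_camera("scene")[y:y+h,x:x+w],None,fx=k,fy=k,interpolation=cv2.INTER_CUBIC))
E
```

```text
t 65.9 [0.5702 0.4354 0.0127] F [-0.1 -1.  -1.9] gap 26.5 q [ 0.56  0.6  -0.03  0.94 -0.    1.99]
dp [-0.     -0.0001 -0.0057] dr [ 0.001 -0.    -0.   ] n 1 | per row [-0.     -0.0001 -0.0057] [ 0.001 -0.    -0.   ]
```

View pics/s21.png

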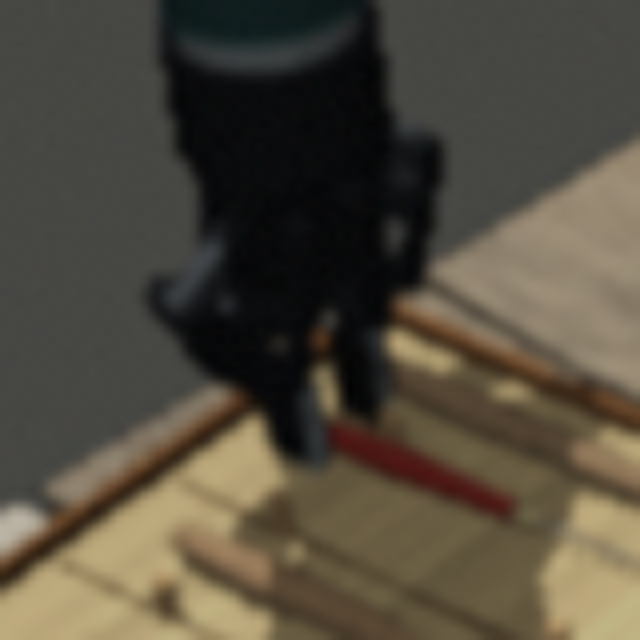

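>>> step_arm(linear=[[0,0,-0.005],[0,0,0],[0,0,0],[0,0,0],[0,0,0],[0,0,0]], rotation=[[0,0,0],[0,0,0],[0,0,0],[0,0,0],[0,0,0],[0,0,0]], claw=[0.026,0.022,0.016,0.01,0.006,0.006])

```text
time_s: 66.7
eef_pos: [0.5715, 0.4362, 0.0091]
tool_rot: [-0.0, 0.998, 0.07, 0.001]
ft_force: [0.5, -0.1, 0.8]
finger_gap: 0.14
```

>>> step_arm(linear=[[-0.002,0,0.012],[-0.002,0,0.018],[0,0,0.015],[0,0,0]], rotation=[[0,0,0],[0,0,0],[0,0,0],[0,0,0]], claw=[0.006,0.006,0.006,0.006])

```text
time_s: 67.2
eef_pos: [0.5679, 0.4367, 0.0588]
tool_rot: [-0.001, 0.998, 0.07, 0.002]
ft_force: [1.0, 0.0, -0.1]
finger_gap: 0.142
```

```bash
python3 - <<'E'
from go import *
from bench import read_camera
show(); delta(traypt(44,66,45),down(6.4))
x,y,w,h,k=150,120,160,130,5
cv2.imwrite("pics/s22.png",cv2.resize(read_camera("scene")[y:y+h,x:x+w],None,fx=k,fy=k,interpolation=cv2.INTER_CUBIC))
E
```

```text
t 67.2 [0.5679 0.4367 0.0588] F [ 1.   0.  -0.1] gap 12.1 q [ 0.57  0.55 -0.    1.01 -0.    2.  ]
dp [-0.0134 -0.0232 -0.0138] dr [-0.003  0.005 -0.028] n 1 | per row [-0.0134 -0.0232 -0.0138] [-0.003  0.005 -0.028]
```

View pics/s22.png

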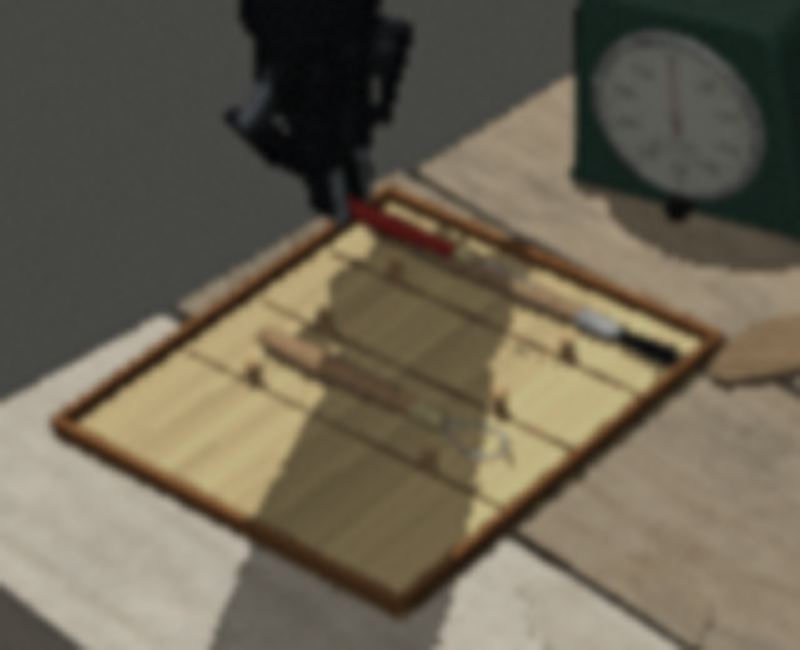

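```bash
python3 - <<'E'
from go import *
delta(traypt(44,47,50),down(6.4))
E
```

```text
dp [-0.0108 -0.0418 -0.008 ] dr [-0.002  0.004 -0.028] n 1 | per row [-0.0108 -0.0418 -0.008 ] [-0.002  0.004 -0.028]
```

>>> step_arm(linear=[[-0.004,-0.014,0],[-0.004,-0.015,0],[-0.003,-0.012,-0.005],[0,0,0],[0,0,0]], rotation=[[0,0.002,-0.01],[0,0.001,-0.01],[0,0,-0.008],[0,0,0],[0,0,0]], claw=[0.006,0.006,0.006,0.006,0.006])

```text
time_s: 67.88
eef_pos: [0.5536, 0.3902, 0.0502]
tool_rot: [0.0, 0.999, 0.054, -0.002]
ft_force: [-0.0, 0.2, -0.3]
finger_gap: 0.136
```

```bash
python3 - <<'E'
from go import *
show(); delta(traypt(44,47,9),down(6.4))
E
```

```text
t 67.88 [0.5536 0.3902 0.0502] F [-0.   0.2 -0.3] gap 11.6 q [ 0.52  0.5  -0.1   0.97  0.    1.98]
dp [ 0.0031  0.0044 -0.0412] dr [ 0.001 -0.004  0.003] n 1 | per row [ 0.0031  0.0044 -0.0412] [ 0.001 -0.004  0.003]
```

>>> step_arm(linear=[[0.003,0.004,0],[0,0,-0.013],[0,0,-0.015],[0,0,0],[0,0,0]], rotation=[[0,-0.004,0.003],[0,0,0],[0,0,0],[0,0,0],[0,0,0]], claw=[0.006,0.006,0.006,0.006,0.006])

```text
time_s: 68.5
eef_pos: [0.5566, 0.3955, 0.0191]
tool_rot: [0.0, 0.998, 0.057, -0.0]
ft_force: [-0.6, 0.3, -0.6]
finger_gap: 0.132
```

```bash
python3 - <<'E'
from go import *
show(); delta(traypt(44,47,9),down(6.4))
E
```

```text
t 68.5 [0.5566 0.3955 0.0191] F [-0.6  0.3 -0.6] gap 11.3 q [ 0.52  0.54 -0.11  0.92 -0.    1.98]
dp [ 0.     -0.0009 -0.0101] dr [ 0.001 -0.    -0.001] n 1 | per row [ 0.     -0.0009 -0.0101] [ 0.001 -0.    -0.001]
```

Lower, release, lift slightly, then look.

>>> step_arm(linear=[[0,-0.001,-0.006],[0,0,-0.004],[0,0,0],[0,0,0],[0,0,0],[0,0,0.012],[0,0,0.02],[0,0,0.02],[0,0,0.02],[0,0,0]], rotation=[[0,0,0],[0,0,0],[0,0,0],[0,0,0],[0,0,0],[0,0,0],[0,0,0],[0,0,0],[0,0,0],[0,0,0]], claw=[0.006,0.006,0.006,0.02,0.026,0.028,0.028,0.028,0.028,0.028])

```text
time_s: 69.75
eef_pos: [0.5592, 0.3959, 0.0903]
tool_rot: [-0.001, 0.998, 0.057, 0.003]
ft_force: [0.0, 0.6, 0.0]
finger_gap: 0.327
```

```bash
python3 - <<'E'
from go import *
from bench import read_camera
show(); delta(traypt(44,-18,90),down(6.4))
x,y,w,h,k=150,120,160,130,5
cv2.imwrite("pics/s23.png",cv2.resize(read_camera("scene")[y:y+h,x:x+w],None,fx=k,fy=k,interpolation=cv2.INTER_CUBIC))
E
```

```text
t 69.75 [0.5592 0.3959 0.0903] F [0.  0.6 0. ] gap 28.0 q [ 0.52  0.47 -0.06  1.04 -0.    1.98]
dp [ 0.0046 -0.0659 -0.0003] dr [-0.003  0.007 -0.001] n 2 | per row [ 0.0023 -0.033  -0.0001] [-0.001  0.003 -0.001]
```

View pics/s23.png

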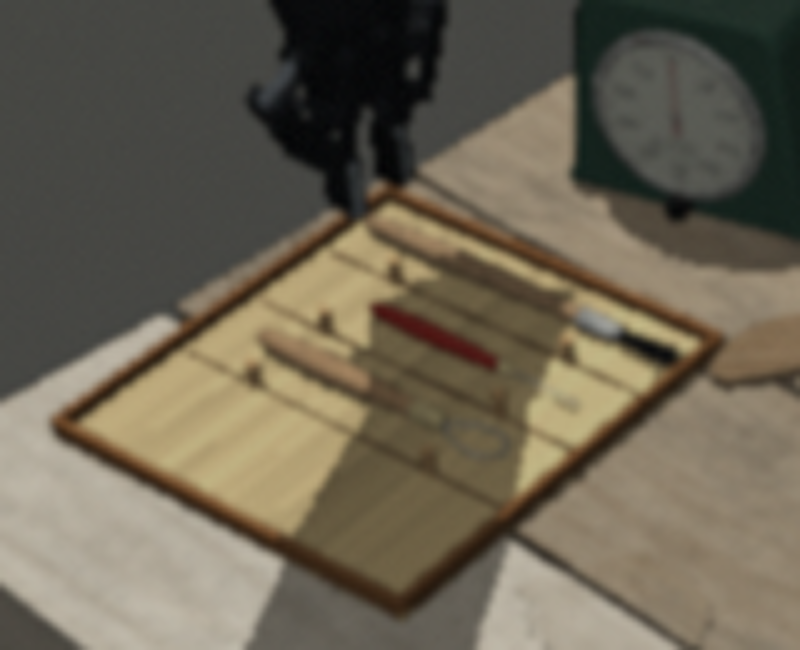

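>>> step_arm(linear=[[0,0,0.03],[0,0,0.04],[0,0,0.04],[-0.02,0.015,0.03],[-0.04,0.03,0],[-0.04,0.03,0],[-0.04,0.03,0],[-0.04,0.03,0],[-0.04,0.03,0],[-0.04,0.03,0],[-0.03,0.02,0],[0,0,0]], rotation=[[0,0,0],[0,0,0],[0,0,0],[0,0,0.05],[0,0,0.08],[0,0,0.08],[0,0,0.08],[0,0,0.08],[0,0,0.08],[0,0,0.08],[0,0,0.08],[0,0,0]], claw=[0.03,0.03,0.03,0.03,0.03,0.03,0.03,0.03,0.03,0.03,0.03,0.03])

```text
time_s: 71.3
eef_pos: [0.2544, 0.6108, 0.2233]
tool_rot: [0.004, 0.932, 0.362, -0.003]
ft_force: [0.9, 0.1, 0.5]
finger_gap: 0.352
```

```bash
python3 - <<'E'
from go import *
from bench import read_camera
show()
t=read_camera("top"); cv2.imwrite("pics/t24full.png",t); s=read_camera("scene"); cv2.imwrite("pics/s24full.png",s)
r=lambda i,x,y,w,h,k,n: cv2.imwrite("pics/"+n,cv2.resize(i[y:y+h,x:x+w],None,fx=k,fy=k,interpolation=cv2.INTER_CUBIC))
r(t,100,170,150,150,4,"t24tray.png"); r(t,370,210,160,140,5,"t24rack.png"); r(s,340,230,130,170,3.5,"s24rack.png")
E
```

```text
t 71.3 [0.2544 0.6108 0.2233] F [0.9 0.1 0.5] gap 30.1 q [ 1.08  0.35  0.06  1.29 -0.    1.91]
```

View pics/t24full.png

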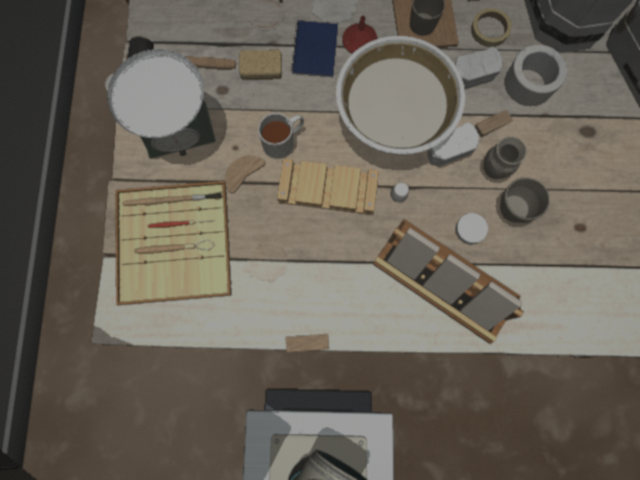

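View pics/t24tray.png

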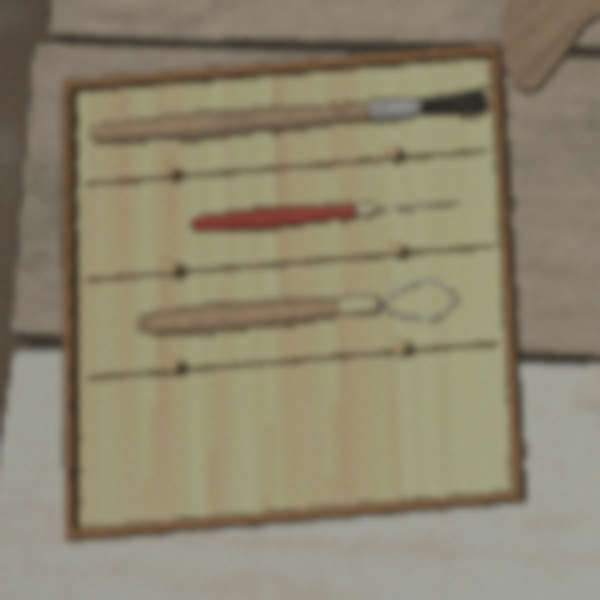

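View pics/t24rack.png

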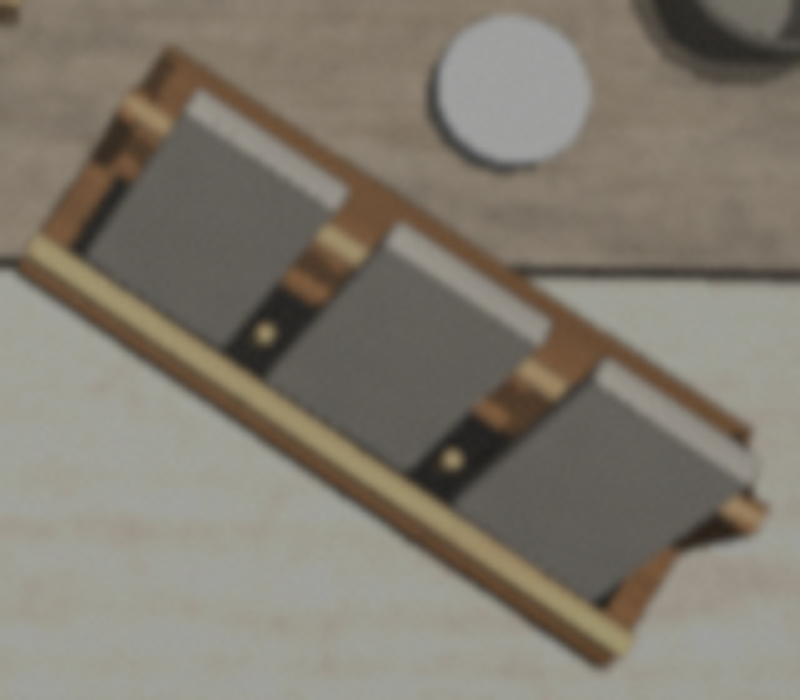

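View pics/s24full.png

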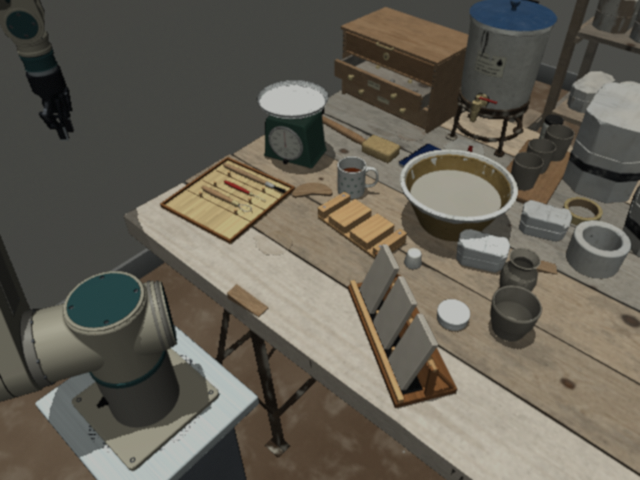

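```bash
python3 - <<'E'
from go import *
t=cv2.imread("pics/t24full.png"); s=cv2.imread("pics/s24full.png")
def corners(by,th,gap):
    a=np.radians(th);u=np.array([np.sin(a),0,np.cos(a)]);b=np.array([np.cos(a),0,-np.sin(a)])
    Pr=np.array([-48+gap+14*np.cos(a),by,18]); Y=np.array([0,37.5,0])
    L=[Pr+140*u-14*b+Y,Pr+140*u-14*b-Y,Pr+140*u-Y,Pr+140*u+Y,Pr+140*u-14*b+Y,Pr-14*b+Y,Pr-14*b-Y,Pr+140*u-14*b-Y]
    return place(RACK,np.array(L)/1000)
for n,im,x,y,w,h,k in(("top",t,370,210,160,140,5),("scene",s,340,230,130,170,3.5)):
    I=cv2.resize(im[y:y+h,x:x+w],None,fx=k,fy=k,interpolation=cv2.INTER_CUBIC)
    for by in(98,0,-98):
        for th,gap,col in((21,0,(0,255,0)),(17.5,5.5,(0,0,255))):
            q=((proj(n,corners(by,th,gap))+.5-[x,y])*k).round().astype(int); cv2.polylines(I,[q.reshape(-1,1,2)],False,col,1)
    cv2.imwrite(f"pics/ov25_{n}.png",I)
E
```

```text
(no output)
```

View pics/ov25_top.png

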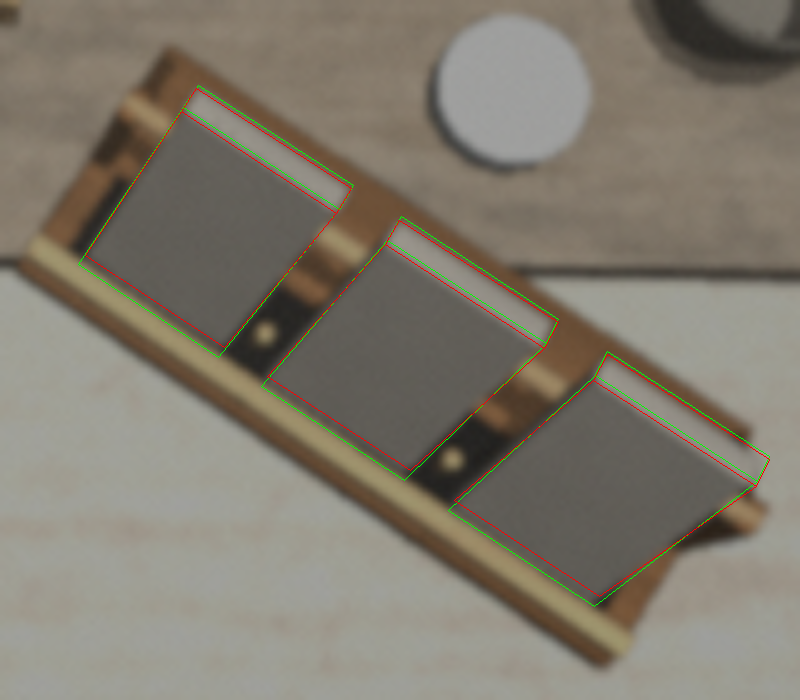

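View pics/ov25_scene.png

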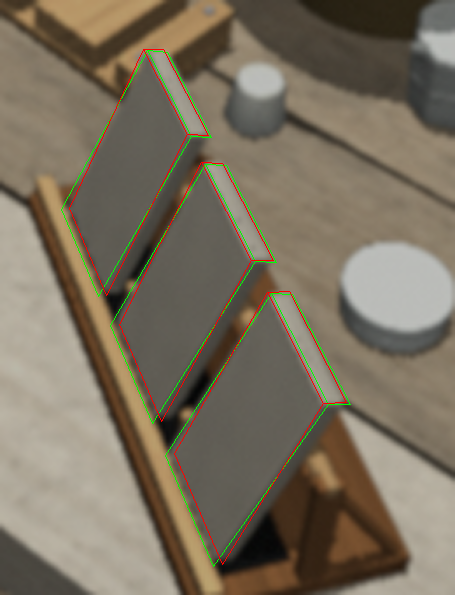

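```bash
python3 - <<'E'
from bench import close_job
print(close_job())
E
```

```text
the job is handed in; nothing more can be done
None
```

I moved all three bats from the drainer to the rack, one to a bay. I laid the loop tool, needle tool and brush flat in channels 2, 3 and 4. There was no scraper on the bench, so channel 1 is empty. I handed the job in about 71 s into the 192 s limit.

- **Needle tool:** it was knocked against the dowels between the needle and brush channels after I had placed it. I gripped it again and put it back in the middle of the width of channel 3. It now sits about 20 mm off centre along the channel, well clear of the rims.
- **Bats:** in the last pictures from both cameras, all three lean on the rail with their feet behind the lip. The overlays fit a lean of about 18.5 to 20.5 degrees and a foot gap of about 1 to 4 mm. They could not pin it down more closely, and I had aimed for 20.3 degrees and 1.2 mm.
- **Forces:** the highest reading I saw at the wrist was about 45 N, when the first bat touched the plank.
- **Bystanders:** the tin and the plug show no visible movement, and nothing fell. The gripper was well clear of everything when I handed in.

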